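# Bundle base plates and reload the binding-wire stand

## Robot

A 6-joint arm with a two-finger parallel gripper is mounted at the origin on the work surface. World frame = base frame: x ahead of the robot, y to its left, z up, the work surface at z = 0. Lengths are in m, angles in rad, forces in N, time in s.
With the tool pointing down it reaches from about 0.35 to 0.725 m from the base axis. Payload 6 kg.
Tool frame: the origin (TCP) lies midway between the tips of the shut fingers; the grasp point (between the pads) lies 19 mm behind it (manip.grip_point_offset is the distance from the TCP to the grasp point, in m); z points along the fingers, y is the line along which they close (so a half turn about z gives the same grasp; the last joint's range is limited). The gripper opens to 85 mm and grips with 20 to 120 N. Pads are 22 mm wide; open, the fingers measure 114 mm over their backs; the gripper's body (76 mm by 85 mm) begins 54 mm behind the grasp point. The pads swing forward as they close: fully open they stand 13 mm farther back than shut.
Start: joints at [1.526, 0.04, 0.085, 0, -1.615, -0.334], TCP at [0.222, 0.557, 0.231] pointing down, gripper open.
Joint ranges: [-2.56, 2.56], [-1.29, 2.01], [-1.08, 1.49], [-3.29, 1.98], [-2.81, -0.18], [-2.99, 2.99]. Speed limits (rad/s): [2.57, 2.57, 3.01, 3.14, 3.14, 3.14].

## Interface

Orientations are given as a unit quaternion [w, x, y, z].
In Python, from rig import manip gives the robot as it stands.
- The arm moves only by the tool play_rows, never from a script. Its argument "series" is a list of rows, each a list of 7 numbers: the turn, a rotation vector about the tool's x, y, z in rad, then the shift along the tool's x, y, z in m, then the opening, from -1 (shut) to 1 (fully open). A call has 1 to 12 rows; each row shifts and turns the commanded pose from where the row before left it, along the tool's axes as they then stand; what a row does not reach is not made up. A row lasts 1/12 s, in which the tool goes at most 41.7 mm and 7.16 degrees, less where a joint would pass 70% of its speed; a pose out of reach is approached as far as the arm can. A call with a gripper value outside its range is refused whole. The fingers move at their own pace and stop on an object; "newtons" is the grip in N (left out, the last holds). Time passes only in rows, so rows that do not move let the fingers close. It gives the time, the measured TCP pose, the force, the opening and the grip force at its end, in the units of the state.
- manip.sense(): the state, without advancing time (a new reading comes with each control period).
- manip.grab_frame(name): name is "scene" or "top"; returns the picture (400x640x3 uint8, red, green, blue); there is no depth.
- manip.calibration(name): a dict with "fx", "fy", "cx", "cy" (pixels), "R" (3x3) and "t" (3): a world point X has camera coordinates R X + t. Camera axes: x right, y down, z forward; pixel columns grow to the right and rows downward; lengths in m; the calibration is good to about 2 mm. A picture is of the moment at which its call begins. calibration takes no time and is no camera call.
- manip.close_job(): hands the job in; it is judged then, once.
The state is a dict: "clock": time; "joint_positions": joint angles; "joint_vel": joint speeds; "joint_torque": joint torques, N m; "ee_pos": TCP position; "tool_rot": TCP orientation; "contact_force": force on the tool from outside, world axes, zero at the start; "ft_torque": the same for the moment, N m; "grip_width": opening from 0.0 (shut) to 1.0 (fully open); "grasp_force": force on a finger pad.
Only numpy, scipy, OpenCV 4.12 (cv2) and the standard library are available. Lean on these libraries where they do the work, as an engineer would, in place of code of your own. Each camera call takes 0.05 s, during which the arm holds its last target. There are 200 camera calls.

## Task

Get the steel base plates ready to be tied into a bundle: stack every plate on the bench into one square pile with flush edges, exactly over the black pad of the packing board, and then lay the plywood cover squarely on top of the pile. Also take the empty wire spool off the spindle and put it in the yellow bin, and set the full copper-wire spool upright on the spindle in its place, all the way down on the base. Leave the other things on the bench where they are.

Things in the scene. Friction and masses are not known exactly. Their poses are not given: they have to be found in the camera images.
- plate1: one of up to five identical ground steel base plates, 80 x 50 x 12 mm, lying flat, with five dark drilled holes drawn on its faces; origin at the centre of its underside, x along the 80 mm side, y along the 50 mm side, z up (either face may be up in the pile). None if absent.
- plate2: one of up to five identical ground steel base plates, 80 x 50 x 12 mm, lying flat, with five dark drilled holes drawn on its faces; origin at the centre of its underside, x along the 80 mm side, y along the 50 mm side, z up (either face may be up in the pile). None if absent.
- plate3: one of up to five identical ground steel base plates, 80 x 50 x 12 mm, lying flat, with five dark drilled holes drawn on its faces; origin at the centre of its underside, x along the 80 mm side, y along the 50 mm side, z up (either face may be up in the pile). None if absent.
- plate4: one of up to five identical ground steel base plates, 80 x 50 x 12 mm, lying flat, with five dark drilled holes drawn on its faces; origin at the centre of its underside, x along the 80 mm side, y along the 50 mm side, z up (either face may be up in the pile). None if absent.
- plate5: one of up to five identical ground steel base plates, 80 x 50 x 12 mm, lying flat, with five dark drilled holes drawn on its faces; origin at the centre of its underside, x along the 80 mm side, y along the 50 mm side, z up (either face may be up in the pile). None if absent.
- cover: plywood cover, 86 x 56 x 12 mm, lying flat; origin at the centre of its underside, x along its long side, z up
- board: pale wooden packing board, 120 x 90 x 15 mm, fixed to the bench; on its top, in the middle, a thin black pad the size of a plate (80 x 50 mm) and parallel to it; origin under its centre, x along its long side, z up
- board_top (a point): centre of the packing board's top face (the middle of the black pad), 15 mm above the bench; x along the board's long side
- stand: spindle stand fixed to the bench: blue base 90 x 90 x 12 mm with an upright steel spindle in its middle, 12 mm diameter, pointed tip 77 mm above the bench; origin under its centre, z up
- stand_seat (a point): foot of the spindle, on its axis, at the top of the blue base (12 mm above the bench)
- spool_empty: empty black wire spool, at first on the spindle: two flanges of 50 mm diameter and 6 mm thickness on a thin core, 45 mm high overall, bore 18 mm right through; origin at the centre of its underside, z along the bore
- spool_full: full spool of the same outer size (50 mm diameter, 45 mm high, bore 18 mm) wound with copper-coloured binding wire almost to the flange edge, an orange ring label on its top, 250 g, standing upright on the bench; origin at the centre of its underside, z along the bore, up
- bin: open yellow waste bin fixed to the bench, outside 110 x 100 x 50 mm, walls and floor 4 mm; origin under its centre, x along the 110 mm side, z up
- tin: bystander: blue jar with a white cap, 50 mm diameter, 50 mm high, standing among the plates; origin at the centre of its underside
- calculator: bystander: black calculator 60 x 100 x 9 mm, lying on the bench nearest the robot; origin under its centre
- magnifier: bystander: round magnifying glass of 84 mm diameter with a 95 mm green handle along +y, lying on the bench; origin under the lens centre
- pen_pot: bystander: metal pot of pens, 68 mm diameter, 90 mm high, pens up to 175 mm; origin at the centre of its underside
- marker: bystander: red marker pen, 17 mm thick, 125 mm long along y, lying on the bench nearest the robot; origin under its middle
There are look-alikes about, which are no part of the job. Leave any turquoise look-alike of the plate1 alone. Leave any pink look-alike of the plate5 alone.

How it is judged:
By the outcome, as a careful person would: the job done as asked, in the order asked, and still so for the second after the job is handed in, with the robot touching nothing.
Of plate1, plate2, plate3, plate4, plate5 only 3 to 5 are there at a start; the rules pass over those that are not, and their reading is None.
At some moment in a run one of plate1, plate2, plate3, plate4, plate5, cover may be knocked a few centimetres aside while the robot is not near it.
It also fails if it takes over 210 s, if anything falls off the work surface, if the arm or the gripper's body presses on something with over 40 N, if the wrist force passes 120 N, or if a joint passes its speed limit or range.

## Working session

There is one attempt and no reset: what is moved stays moved. The work goes in short steps, Python scripts to look and compute and a tool call to move; the robot and the scene stay as the last step left them, time stands still between calls to the robot, and variables do not carry over. Pictures are saved under pics/ and viewed, at most 16 in all, crops included, and the job is handed in when it is done.

Besides the shell and the picture viewer there is one more tool, called after ">>>" as a command line: name --pt "numbers of a row" for each row, then --argument value for the rest. play_rows: Moves the arm, as the interface text tells. Its arguments: {"type":"object","properties":{"series":{"type":"array"},"newtons":{"type":"number"}},"required":["series"]}

```bash
ls; mkdir -p pics
python3 - <<'E'
from rig import manip
import cv2, numpy as np
np.set_printoptions(precision=4,suppress=True)
for n in("scene","top"):
    im=manip.grab_frame(n); cv2.imwrite(f"pics/{n}0.png",im[:,:,::-1]); 
    c=manip.calibration(n); print(n,c)
print(manip.sense(), manip.grip_point_offset)
E
```

```text
pics
scene {'fx': 476.09250468918304, 'fy': 476.09250468918304, 'cx': 320.5316556030827, 'cy': 203.66324220374983, 'R': array([[-0.8762,  0.4818,  0.011 ],
       [ 0.2715,  0.5123, -0.8147],
       [-0.3981, -0.7109, -0.5797]]), 't': array([ 0.4729, -0.1046,  1.8251])}
top {'fx': 427.34316724260464, 'fy': 427.34316724260464, 'cx': 319.57085198964575, 'cy': 200.22321492634046, 'R': array([[-0.008 , -0.9999, -0.0087],
       [-0.9989,  0.0084, -0.0463],
       [ 0.0463,  0.0084, -0.9989]]), 't': array([0.0113, 0.5084, 1.2146])}
{'clock': 0.1, 'joint_positions': array([ 1.5257,  0.0408,  0.0839, -0.0004, -1.6155, -0.3337]), 'joint_vel': array([-0.0003, -0.003 ,  0.0027,  0.0037, -0.0006,  0.0009]), 'joint_torque': array([ -0.0047, -36.9349,  34.8282,   6.9517,  -0.0045,   0.    ]), 'ee_pos': array([0.2217, 0.5572, 0.2304]), 'tool_rot': array([ 0.0008,  0.9821, -0.1883, -0.0001]), 'contact_force': array([0.1797, 1.3257, 0.1352]), 'ft_torque': array([ 0.0127, -0.0453,  0.0124]), 'grasp_force': 0.0, 'grip_width': 1.0030571998401518} 0.0187
```

View pics/top0.png

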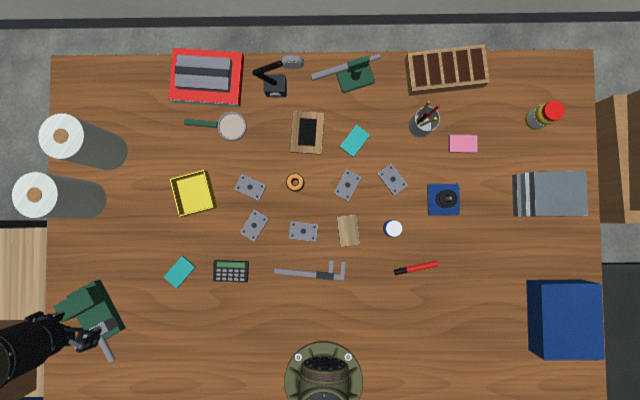

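View pics/scene0.png

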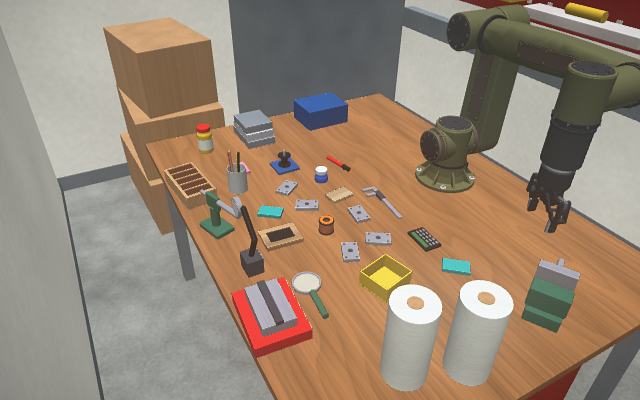

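The top view shows five grey plates with holes near (250,187), (347,185), (392,180), (254,225) and (303,232). It also shows the cover (348,230), board and pad (307,132), bin (193,193), full spool (295,183), stand with empty spool (444,199) and tin (393,229). The look-alikes are turquoise (354,140) and (180,272) and pink (463,144), so the grey ones with holes are the plates. The scene view shows the same layout. I'll confirm in one enlarged crop and measure from both views.

```bash
cat > h.py <<'E'
import numpy as np, cv2
from rig import manip
np.set_printoptions(precision=4,suppress=True)
C={n:manip.calibration(n) for n in("scene","top")}
def grab(n): return manip.grab_frame(n)
def ray(n,uv):
    c=C[n]; d=np.array([(uv[0]-c["cx"])/c["fx"],(uv[1]-c["cy"])/c["fy"],1.])
    return -c["R"].T@c["t"], c["R"].T@d
def onz(n,uv,z):
    o,d=ray(n,uv); return o+d*(z-o[2])/d[2]
def proj(n,X):
    c=C[n]; p=c["R"]@np.asarray(X,float)+c["t"]; return np.array([c["fx"]*p[0]/p[2]+c["cx"],c["fy"]*p[1]/p[2]+c["cy"]])
def tri(u,v):
    (o1,d1),(o2,d2)=ray("scene",u),ray("top",v)
    A=np.array([d1,-d2]).T; s=np.linalg.lstsq(A,o2-o1,rcond=None)[0]
    p,q=o1+s[0]*d1,o2+s[1]*d2; return (p+q)/2,np.linalg.norm(p-q)
def hsv(im): return cv2.cvtColor(im,cv2.COLOR_RGB2HSV)
def blobs(mask,lo,hi):
    cs,_=cv2.findContours(mask,cv2.RETR_EXTERNAL,cv2.CHAIN_APPROX_NONE)
    return [c for c in cs if lo<cv2.contourArea(c)<hi]
def rect(n,c,z):
    "rectangle on plane z: centre, long-axis angle, sizes (mm)"
    w=np.array([onz(n,p[0],z)[:2] for p in c])*1000
    (x,y),(a,b),t=cv2.minAreaRect(w.astype(np.float32))
    if a<b: a,b,t=b,a,t+90
    m=cv2.moments(w.astype(np.float32)); cen=np.array([m["m10"],m["m01"]])/m["m00"]
    return cen/1000,(t+90)%180-90,(a,b),np.array([x,y])/1000
E
python3 - <<'E'
from h import *
t=cv2.imread("pics/top0.png")[:,:,::-1].copy(); s=cv2.imread("pics/scene0.png")[:,:,::-1].copy()
cv2.imwrite("pics/crop1.png",cv2.resize(t[100:280,160:480],None,fx=2.5,fy=2.5,interpolation=cv2.INTER_CUBIC)[:,:,::-1])
for n,im,lo,hi in(("top",t,250,900),("scene",s,60,500)):
    h=hsv(im); m=((h[...,1]<60)&(h[...,2]>95)&(h[...,2]<215)).astype(np.uint8)*255
    m=cv2.morphologyEx(m,cv2.MORPH_CLOSE,np.ones((3,3)))
    for c in blobs(m,lo,hi):
        p=c.mean((0,1))
        if n=="top" and not(150<p[0]<480 and 100<p[1]<290):continue
        if n=="scene" and not(220<p[0]<440 and 150<p[1]<290):continue
        mm=cv2.moments(c); print(n,mm["m10"]/mm["m00"],mm["m01"]/mm["m00"],cv2.contourArea(c),*(rect(n,c,.012)))
for nm,p in dict(board=(307,132),cover=(348,230),spool=(295,183),stand=(444,199),bin=(193,193),tin=(393,229)).items():
    print(nm,t[p[1],p[0]],h[0,0] is None, onz("top",p,.015))
print([hsv(t)[y,x] for x,y in((348,225),(300,115),(307,132),(285,183),(355,140),(320,210))])
E
```

```text
top 230.08848484848482 274.3187878787878 275.0 [0.2992 0.264 ] 89.59757995605469 (80.05421447753906, 31.151084899902344) [0.2986 0.2644]
top 302.8897379912664 230.735807860262 458.0 [0.4216 0.0556] 82.46504974365234 (79.89028930664062, 51.31409454345703) [0.4217 0.0557]
top 253.89492367767127 225.06034788782392 469.5 [0.4389 0.1959] -32.287967681884766 (81.11653900146484, 50.9484748840332) [0.4389 0.1959]
top 249.81781672143117 186.78787878787875 456.5 [0.5489 0.2076] 64.81853485107422 (81.43310546875, 51.015926361083984) [0.5488 0.2072]
top 347.20473022912046 184.4878048780488 451.0 [ 0.5532 -0.0726] -29.17428970336914 (80.74581146240234, 49.97400665283203) [ 0.5531 -0.0725]
top 392.3703703703704 178.8554829339143 459.0 [ 0.5682 -0.2024] 36.558509826660156 (79.80841827392578, 51.049415588378906) [ 0.5682 -0.2023]
top 231.33660130718954 125.78322440087145 612.0 [0.7267 0.2611] 44.62222671508789 (82.94711303710938, 81.95665740966797) [0.7275 0.2606]
scene 305.9050068587105 282.35836762688615 486.0 [0.7325 0.2653] 61.25039291381836 (115.42401885986328, 79.24052429199219) [0.7407 0.2801
[... 928 characters left out ...]
77344, 55.70920944213867) [0.3194 0.0437]
scene 286.2958801498127 187.34925093632958 178.0 [ 0.573  -0.1971] 35.763458251953125 (93.30708312988281, 52.38758850097656) [ 0.5724 -0.1957]
board [27 27 30] False [0.7057 0.0418 0.015 ]
cover [154 133 107] False [ 0.4227 -0.0733  0.015 ]
spool [145 103  66] False [0.5584 0.0772 0.015 ]
stand [44 41 43] False [ 0.5089 -0.3482  0.015 ]
bin [219 208  90] False [0.5322 0.3705 0.015 ]
tin [222 225 230] False [ 0.4245 -0.2014  0.015 ]
[array([ 19,  79, 152], dtype=uint8), array([ 16, 102, 137], dtype=uint8), array([120,  26,  30], dtype=uint8), array([ 13, 131, 138], dtype=uint8), array([ 90, 153, 180], dtype=uint8), array([ 13, 132, 133], dtype=uint8)]
```

View pics/crop1.png

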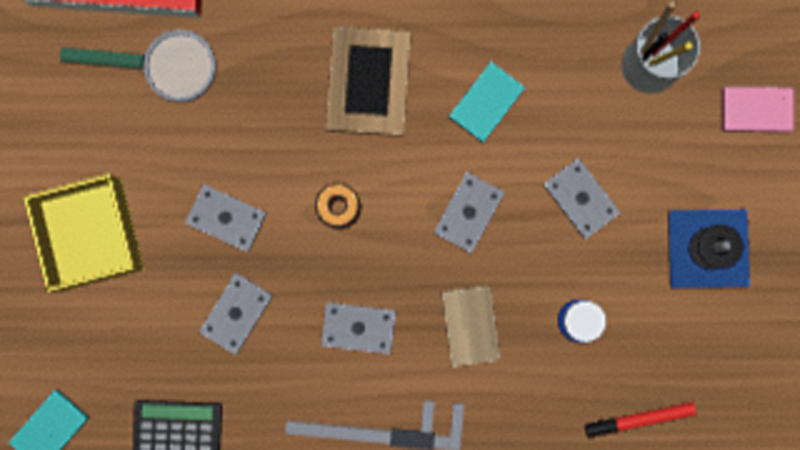

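The crop confirms it: five grey plates with five holes each. The turquoise rectangles (354,140) and (180,272) and the pink one (463,144) have no holes and stay put. Next I measure the heights, pad, cover and spindle, and plan the first move.

```bash
cat >> h.py <<'E'
def mask_plates(im):
    h=hsv(im); m=((h[...,1]<60)&(h[...,2]>95)&(h[...,2]<215)).astype(np.uint8)*255
    return cv2.morphologyEx(m,cv2.MORPH_CLOSE,np.ones((3,3)))
def plates(im,z=.012):
    r=[rect("top",c,z) for c in blobs(mask_plates(im),350,600)]
    return [x for x in r if 74<x[2][0]<88 and 44<x[2][1]<57 and .33<x[0][0]<.72 and abs(x[0][1])<.35]
def cover(im,z=.012):
    h=hsv(im); m=((h[...,1]<112)&(h[...,1]>45)&(h[...,2]>115)&(abs(h[...,0].astype(int)-18)<6)).astype(np.uint8)*255
    m=cv2.morphologyEx(m,cv2.MORPH_CLOSE,np.ones((3,3)))
    m=cv2.morphologyEx(m,cv2.MORPH_OPEN,np.ones((5,5)))
    return [rect("top",c,z) for c in blobs(m,350,800)]
def pad(im,z=.015):
    m=(im.max(2)<62).astype(np.uint8)*255; r=[rect("top",c,z) for c in blobs(m,200,700)]
    return [x for x in r if .62<x[0][0]<.78 and abs(x[0][1]-.04)<.05]
def pose():
    s=manip.sense(); q=s["tool_rot"]; x=np.array([1-2*(q[2]**2+q[3]**2),2*(q[1]*q[2]+q[0]*q[3])])
    return s["ee_pos"],np.arctan2(x[1],x[0]),s
def plan(x,y,z,deg,p=None,ph=None):
    "turn about tool z (rad), then shift along tool x,y,z"
    if p is None: p,ph,_=pose()
    f=np.radians(deg); tr=-((f-ph+np.pi/2)%np.pi-np.pi/2) # shorter of the two equal grasps
    f2=ph-tr; d=np.array([x,y,z])-p; X=np.array([np.cos(f2),np.sin(f2)]); Y=np.array([np.sin(f2),-np.cos(f2)])
    j6=f2-np.arctan2(y,x)+np.pi/2
    print("turn %.3f (n>=%d) shift %.1f %.1f %.1f mm (n>=%d) phi %.1f j6 %.2f"%(tr,np.ceil(abs(tr)/.124),1e3*d[:2]@X,1e3*d[:2]@Y,-1e3*d[2],np.ceil(np.linalg.norm(d)/.041),np.degrees(f2),j6))
    return np.array([x,y,z]),f2
E
python3 - <<'E'
from h import *
t=cv2.imread("pics/top0.png")[:,:,::-1].copy(); s=cv2.imread("pics/scene0.png")[:,:,::-1].copy()
print("pad",pad(t)); print("cover",cover(t))
def dark(im,uv,r):
    x,y=np.round(uv).astype(int); g=im[y-r:y+r+1,x-r:x+r+1].sum(2).astype(float); w=np.clip(np.median(g)-30-g,0,None)
    yy,xx=np.mgrid[-r:r+1,-r:r+1]; return np.array([x+(w*xx).sum()/w.sum(),y+(w*yy).sum()/w.sum()])
for P in plates(t):
    a=dark(t,proj("top",[*P[0],.012]),4); b=dark(s,proj("scene",[*P[0],.012]),3)
    print("plate",P[0],"ang %.1f"%P[1],"size",np.array(P[2]),"tri hole",*tri(b,a))
# pad in scene: height from two views
g=(s.max(2)<62).astype(np.uint8)*255
for c in blobs(g,60,900):
    m=cv2.moments(c); u=(m["m10"]/m["m00"],m["m01"]/m["m00"])
    if abs(u[0]-280)<30 and abs(u[1]-236)<25: print("pad tri",tri(u,proj("top",[*pad(t)[0][0],.015])))
# orange label, empty spool
for n,im in(("top",t),("scene",s)):
    h=hsv(im); o=((h[...,0]<20)&(h[...,1]>170)&(h[...,2]>190)).astype(np.uint8)*255
    for c in blobs(o,15,400):
        (x,y),r=cv2.minEnclosingCircle(c); 
        if 280<x<340 and 170<y<240: print(n,"label",x,y,r,onz(n,(x,y),.045))
plan(.4389,.1959,.10,-32.3)
E
```

```text
pad [(array([0.7071, 0.042 ]), -4.484291076660156, (76.57494354248047, 47.73237609863281), array([0.7073, 0.0421]))]
cover [(array([ 0.4234, -0.0733]), 6.872896194458008, (87.83768463134766, 56.17414855957031), array([ 0.4234, -0.0732]))]
plate [0.4216 0.0556] ang 82.5 size [79.8903 51.3141] tri hole [0.4223 0.0549 0.0119] 0.0022659604821622607
plate [0.4389 0.1959] ang -32.3 size [81.1165 50.9485] tri hole [0.4401 0.1959 0.0122] 0.002175011312455756
plate [0.5489 0.2076] ang 64.8 size [81.4331 51.0159] tri hole [0.5504 0.2075 0.012 ] 0.0023613185546168046
plate [ 0.5532 -0.0726] ang -29.2 size [80.7458 49.974 ] tri hole [ 0.5541 -0.0733  0.0118] 0.00211631046216792
plate [ 0.5682 -0.2024] ang 36.6 size [79.8084 51.0494] tri hole [ 0.5691 -0.2034  0.0119] 0.0014208300798986663
scene label 326.0 219.5 6.18475866317749 [0.5624 0.0765 0.045 ]
turn 0.185 (n>=2) shift 376.7 189.3 130.4 mm (n>=11) phi -32.3 j6 0.59
```

>>> play_rows --pt "0 0 0.0925 0 0 0 0.7" --pt "0 0 0.0925 0 0 0 0.7" --pt "0 0 0 0.0314 0.0158 0.0108 0.7" --pt "0 0 0 0.0314 0.0158 0.0108 0.7" --pt "0 0 0 0.0314 0.0158 0.0108 0.7" --pt "0 0 0 0.0314 0.0158 0.0108 0.7" --pt "0 0 0 0.0314 0.0158 0.0108 0.7" --pt "0 0 0 0.0314 0.0158 0.0108 0.7" --pt "0 0 0 0.0314 0.0158 0.0108 0.7" --pt "0 0 0 0.0314 0.0158 0.0108 0.7" --pt "0 0 0 0.0314 0.0158 0.0108 0.7" --pt "0 0 0 0.0314 0.0158 0.0108 0.7" --newtons 60

```text
clock: 1.1
ee_pos: [0.4031, 0.2544, 0.1226]
tool_rot: [-0.0, 0.961, -0.278, -0.0]
contact_force: [1.2, 1.7, 0.6]
grip_width: 0.847
grasp_force: 0.0
```

>>> play_rows --pt "0 0 0 0.0314 0.0158 0.0108 0.7" --pt "0 0 0 0.0314 0.0158 0.0108 0.7" --pt "0 0 0 0 0 0 0.7" --pt "0 0 0 0 0 0 0.7" --pt "0 0 0 0 0 0 0.7"

```text
clock: 1.52
ee_pos: [0.439, 0.1958, 0.1017]
tool_rot: [0.0, 0.96, -0.279, -0.0]
contact_force: [-0.4, 0.7, -0.6]
grip_width: 0.85
grasp_force: 0.0
```

Run:
```python
from h import *
p,f,s=pose(); print(p,np.degrees(f),s["grip_width"],s["contact_force"],s["tool_rot"])
plan(.4389,.1959,.001,-32.3)
```

```text
[0.439  0.1958 0.1017] -32.34267636221263 0.8499181186322298 [-0.4445  0.7252 -0.6125] [ 0.0001  0.9604 -0.2785 -0.    ]
turn -0.001 (n>=1) shift -0.1 -0.0 100.7 mm (n>=3) phi -32.3 j6 0.59
```

>>> play_rows --pt "0 0 0 0 0 0.03 0.7" --pt "0 0 0 0 0 0.03 0.7" --pt "0 0 0 0 0 0.03 0.7" --pt "0 0 0 0 0 0.0105 0.7" --pt "0 0 0 0 0 0 0.7" --pt "0 0 0 0 0 0 0" --pt "0 0 0 0 0 0 -0.5" --pt "0 0 0 0 0 0 -0.5" --pt "0 0 0 0 0 0 -0.5" --pt "0 0 0 0 0 0 -0.5" --pt "0 0 0 0 0 0 -0.5" --pt "0 0 0 0 0 0 -0.5" --newtons 60

```text
clock: 2.52
ee_pos: [0.4404, 0.1972, 0.0041]
tool_rot: [-0.002, 0.961, -0.278, 0.001]
contact_force: [-2.5, 0.7, 7.1]
grip_width: 0.558
grasp_force: 62.8
```

>>> play_rows --pt "0 0 0 0 0 -0.03 -0.5" --pt "0 0 0 0 0 -0.03 -0.5" --pt "0 0 0 0 0 -0.03 -0.5" --pt "0 0 0 0 0 -0.03 -0.5" --pt "0 0 0 0 0 0 -0.5"

```text
clock: 2.93
ee_pos: [0.4418, 0.1974, 0.1291]
tool_rot: [-0.004, 0.961, -0.278, 0.004]
contact_force: [1.2, 1.0, -2.8]
grip_width: 0.562
grasp_force: 64.0
```

Run:
```python
from h import *
p,f,s=pose(); print(p,np.degrees(f),s["grip_width"],s["contact_force"])
im=grab("top"); cv2.imwrite("pics/t1.png",im[:,:,::-1])
for P in plates(im): print(P[0],P[1],P[2])
print(pad(im),cover(im))
plan(.7071,.042,.13,-4.5)
```

```text
[0.4418 0.1974 0.1291] -32.29027244010325 0.5617451685278392 [ 1.2323  0.9654 -2.773 ]
[0.4216 0.0556] 82.46504974365234 (79.89028930664062, 51.31409454345703)
[0.549  0.2075] 64.75362396240234 (81.43746948242188, 50.98516845703125)
[ 0.5532 -0.0726] -29.17428970336914 (80.74581146240234, 49.97400665283203)
[ 0.5682 -0.2024] 36.558509826660156 (79.80841827392578, 51.049415588378906)
[(array([0.7071, 0.042 ]), -4.794502258300781, (76.28517150878906, 47.16583251953125), array([0.7071, 0.042 ]))] [(array([ 0.4235, -0.0733]), 6.912307262420654, (87.86139678955078, 57.08405685424805), array([ 0.4233, -0.073 ]))]
turn -0.485 (n>=4) shift 277.9 133.8 -4.4 mm (n>=8) phi -4.5 j6 1.43
```

>>> play_rows --pt "0 0 0 0 0 0 -0.5" --pt "0 0 0 0 0 0 -0.5" --pt "0 0 0 0 0 0 -0.5"

```text
clock: 3.23
ee_pos: [0.4382, 0.1954, 0.1195]
tool_rot: [0.001, 0.961, -0.278, -0.001]
contact_force: [-0.6, 0.5, -5.3]
grip_width: 0.556
grasp_force: 63.9
```

Run:
```python
from h import *
p,f,s=pose(); print(p,np.degrees(f),s["grip_width"],s["contact_force"],s["tool_rot"],s["ft_torque"],s["joint_positions"],s["joint_vel"])
im=grab("scene")
x,y=proj("scene",p).astype(int); cv2.imwrite("pics/s1.png",cv2.resize(im[y-75:y+75,x-90:x+90],None,fx=4,fy=4)[:,:,::-1])
```

```text
[0.4382 0.1954 0.1195] -32.310426166452615 0.5563840458345616 [-0.6399  0.5141 -5.2884] [ 0.0011  0.9605 -0.2782 -0.0009] [-0.0283 -0.0049 -0.0263] [ 0.8407 -0.2728 -0.4048 -0.0007 -1.4416  0.1662] [-0.0008  0.0037  0.0046  0.0068 -0.0016  0.0005]
```

View pics/s1.png

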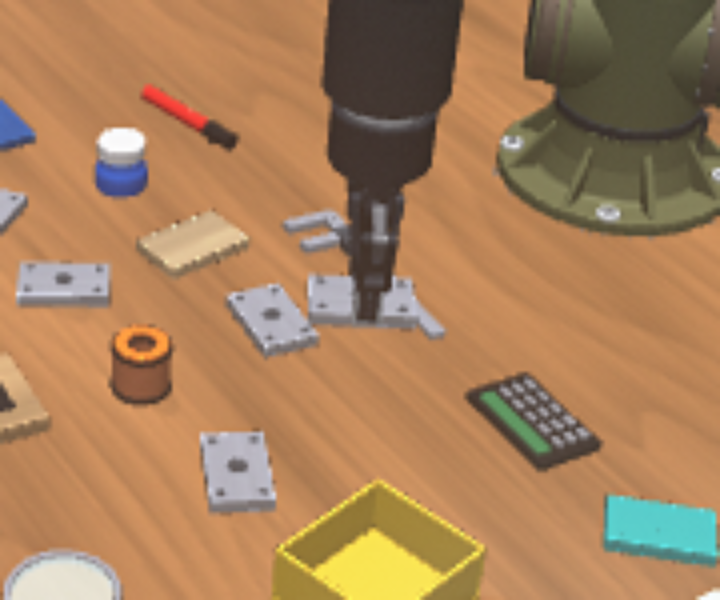

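Plate 1 is held level at crop (360,300), with its underside about at the fingertips. Carrying it to the board.

>>> play_rows --pt "0 0 -0.1213 0 0 -0.002 -0.5" --pt "0 0 -0.1213 0 0 -0.002 -0.5" --pt "0 0 -0.1213 0 0 -0.002 -0.5" --pt "0 0 -0.1213 0 0 -0.002 -0.5" --pt "0 0 0 0.0349 0.0165 0 -0.5" --pt "0 0 0 0.0349 0.0165 0 -0.5" --pt "0 0 0 0.0349 0.0165 0 -0.5" --pt "0 0 0 0.0349 0.0165 0 -0.5" --pt "0 0 0 0.0349 0.0165 0 -0.5" --pt "0 0 0 0.0349 0.0165 0 -0.5" --pt "0 0 0 0.0349 0.0165 0 -0.5" --pt "0 0 0 0.0349 0.0165 0 -0.5"

```text
clock: 4.28
ee_pos: [0.7081, 0.0409, 0.1273]
tool_rot: [0.0, 0.999, -0.039, -0.001]
contact_force: [0.2, 1.2, -3.8]
grip_width: 0.554
grasp_force: 64.0
```

>>> play_rows --pt "0 0 0 0 0 0.03 -0.5" --pt "0 0 0 0 0 0.03 -0.5" --pt "0 0 0 0 0 0.02 -0.5" --pt "0 0 0 0 0 0 -0.5" --pt "0 0 0 0 0 0 -0.5" --pt "0 0 0 0 0 0 -0.5" --pt "0 0 0 0 0 0 -0.5" --pt "0 0 0 0 0 0 -0.5"

```text
clock: 4.95
ee_pos: [0.7081, 0.0427, 0.0519]
tool_rot: [-0.0, 0.999, -0.039, 0.002]
contact_force: [0.6, 0.6, -3.7]
grip_width: 0.559
grasp_force: 64.0
```

Run:
```python
from h import *
p,f,s=pose(); print(p,np.degrees(f),s["grip_width"],s["contact_force"],s["tool_rot"])
plan(.7071,.042,.019,-4.6)
```

```text
[0.7081 0.0427 0.0519] -4.4779683743013265 0.5591765689041656 [ 0.594   0.5504 -3.6753] [-0.0004  0.9992 -0.0391  0.0018]
turn 0.002 (n>=1) shift -0.9 0.8 32.9 mm (n>=1) phi -4.6 j6 1.43
```

>>> play_rows --pt "0 0 0 0 0 0.012 -0.5" --pt "0 0 0 0 0 0.012 -0.5" --pt "0 0 0 0 0 0 -0.5" --pt "0 0 0 0 0 0 -0.5" --pt "0 0 0 0 0 0 -0.5"

```text
clock: 5.37
ee_pos: [0.7068, 0.0421, 0.0248]
tool_rot: [0.0, 0.999, -0.039, -0.0]
contact_force: [0.4, -0.1, -3.8]
grip_width: 0.557
grasp_force: 63.9
```

>>> play_rows --pt "0 0 0 0 0 0 -0.5"

```text
clock: 5.45
ee_pos: [0.7073, 0.0423, 0.0257]
tool_rot: [0.0, 0.999, -0.039, 0.0]
contact_force: [0.3, -0.3, -3.3]
grip_width: 0.559
grasp_force: 63.9
```

>>> play_rows --pt "0 0 0 0 0 0 -0.5"

```text
clock: 5.53
ee_pos: [0.7074, 0.0423, 0.0258]
tool_rot: [-0.0, 0.999, -0.039, 0.0]
contact_force: [0.5, 0.2, -3.1]
grip_width: 0.552
grasp_force: 63.9
```

>>> play_rows --pt "0 0 0 0 0 0 -0.5"

```text
clock: 5.62
ee_pos: [0.7073, 0.0423, 0.0258]
tool_rot: [-0.0, 0.999, -0.039, 0.0]
contact_force: [-0.5, -0.4, -3.7]
grip_width: 0.555
grasp_force: 63.9
```

>>> play_rows --pt "0 0 0 -0.0002 0.0002 0.006 -0.5" --pt "0 0 0 0 0 0 -0.5" --pt "0 0 0 0 0 0 -0.5" --pt "0 0 0 0 0 0 -0.5"

```text
clock: 5.95
ee_pos: [0.7069, 0.0421, 0.0194]
tool_rot: [0.0, 0.999, -0.039, 0.0]
contact_force: [0.6, 0.6, -2.1]
grip_width: 0.558
grasp_force: 64.1
```

>>> play_rows --pt "0 0 0 0 0 0.0015 -0.5" --pt "0 0 0 0 0 0 -0.5" --pt "0 0 0 0 0 0 -0.5"

```text
clock: 6.2
ee_pos: [0.707, 0.0421, 0.0192]
tool_rot: [0.0, 0.999, -0.039, 0.0]
contact_force: [-4.0, 0.7, 6.2]
grip_width: 0.559
grasp_force: 65.0
```

>>> play_rows --pt "0 0 0 0 0 0.0015 -0.5" --pt "0 0 0 0 0 0 -0.5" --pt "0 0 0 0 0 0 -0.5"

```text
clock: 6.45
ee_pos: [0.7072, 0.0421, 0.0192]
tool_rot: [0.0, 0.999, -0.039, 0.001]
contact_force: [-6.8, -0.2, 11.7]
grip_width: 0.558
grasp_force: 65.6
```

>>> play_rows --pt "0 0 0 0 0 -0.0015 -0.5" --pt "0 0 0 0 0 0 0.3" --pt "0 0 0 0 0 0 0.5" --pt "0 0 0 0 0 0 0.5" --pt "0 0 0 0 0 0 0.5" --pt "0 0 0 0 0 -0.03 0.6" --pt "0 0 0 0 0 -0.04 0.7" --pt "0 0 0 0 0 -0.04 0.7"

```text
clock: 7.12
ee_pos: [0.7059, 0.0418, 0.1273]
tool_rot: [0.001, 0.999, -0.039, -0.002]
contact_force: [1.1, 1.0, 0.9]
grip_width: 0.846
grasp_force: 0.0
```

>>> play_rows --pt "0 0 0 -0.04 0 0 0.7" --pt "0 0 0 -0.04 0 0 0.7" --pt "0 0 0 -0.04 0 0 0.7" --pt "0 0 0 -0.04 0 0 0.7" --pt "0 0 0 0 0 0 0.7" --pt "0 0 0 0 0 0 0.7" --pt "0 0 0 0 0 0 0.7"

```text
clock: 7.7
ee_pos: [0.5478, 0.0549, 0.1285]
tool_rot: [-0.0, 0.999, -0.039, 0.001]
contact_force: [0.0, -0.2, 0.2]
grip_width: 0.85
grasp_force: 0.0
```

Run:
```python
from h import *
p,f,s=pose(); print(p,np.degrees(f),s["grip_width"],s["contact_force"])
im=grab("top"); cv2.imwrite("pics/t2.png",im[:,:,::-1])
for P in plates(im,.012)+[rect("top",c,.027) for c in blobs(mask_plates(im),350,600)]: print(P[0],P[1],P[2])
print("cover",cover(im))
x,y=proj("top",[.707,.042,.02]).astype(int); cv2.imwrite("pics/c2.png",cv2.resize(im[y-35:y+35,x-45:x+45],None,fx=8,fy=8,interpolation=cv2.INTER_CUBIC)[:,:,::-1])
```

```text
[0.5478 0.0549 0.1285] -4.481029507438243 0.8501485889936986 [ 0.0495 -0.1809  0.2374]
[0.4216 0.0556] 82.46504974365234 (79.89028930664062, 51.31409454345703)
[ 0.5532 -0.0726] -29.17428970336914 (80.74581146240234, 49.97400665283203)
[ 0.5682 -0.2024] 36.558509826660156 (79.80841827392578, 51.049415588378906)
[0.7137 0.0436] -4.685035705566406 (82.27976989746094, 50.555274963378906)
[0.1252 0.6457] 27.797029495239258 (110.92648315429688, 105.86481475830078)
[0.4219 0.0549] 82.46502685546875 (78.91191101074219, 50.68564987182617)
[ 0.5519 -0.0718] -29.174278259277344 (79.75697326660156, 49.361995697021484)
[ 0.5668 -0.1999] 36.558536529541016 (78.83106994628906, 50.42424011230469)
[0.7105 0.043 ] -4.685005187988281 (81.27212524414062, 49.93613052368164)
[0.91 0.34] 85.48112487792969 (153.5567169189453, 32.72822570800781)
cover [(array([ 0.4234, -0.0734]), 7.083402633666992, (87.79206848144531, 56.216190338134766), array([ 0.4233, -0.0733])), (array([0.721, 0.032]), -3.8006591796875, (120.46212768554688, 89.60731506347656), array([0.7067, 0.042 ]))]
```

View pics/c2.png

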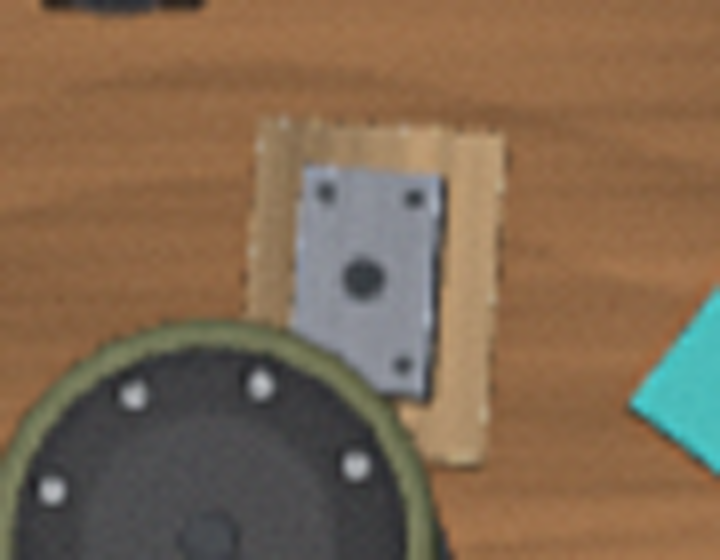

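The placed plate is around crop (370,280), partly hidden by the arm, with a dark strip on its right edge. I'll re-measure once the arm is over the next plate.

Run:
```python
from h import *
plan(.4216,.0556,.10,82.5)
```

```text
turn -1.519 (n>=13) shift -15.8 -125.6 28.2 mm (n>=4) phi 82.5 j6 2.88
```

>>> play_rows --pt "0 0 0 -0.0315 0.0023 0 0.7" --pt "0 0 0 -0.0315 0.0023 0 0.7" --pt "0 0 0 -0.0315 0.0023 0 0.7" --pt "0 0 0 -0.0315 0.0023 0 0.7" --pt "0 0 0.116 0 0 0.002 0.7" --pt "0 0 0.116 0 0 0.002 0.7" --pt "0 0 0.116 0 0 0.002 0.7" --pt "0 0 0.116 0 0 0.002 0.7" --pt "0 0 0.116 0 0 0.002 0.7" --pt "0 0 0.116 0 0 0.002 0.7" --pt "0 0 0.116 0 0 0.002 0.7" --pt "0 0 0.116 0 0 0.002 0.7"

```text
clock: 8.75
ee_pos: [0.422, 0.0556, 0.1118]
tool_rot: [0.0, 0.874, -0.485, -0.0]
contact_force: [-0.2, 0.7, -0.1]
grip_width: 0.849
grasp_force: 0.0
```

>>> play_rows --pt "0 0 0.116 0 0 0.002 0.7" --pt "0 0 0.116 0 0 0.002 0.7" --pt "0 0 0.116 0 0 0.002 0.7" --pt "0 0 0.116 0 0 0.002 0.7" --pt "0 0 0.116 0 0 0.002 0.7" --pt "0 0 0.115 0 0 0.002 0.7" --pt "0 0 0 0 0 0 0.7" --pt "0 0 0 0 0 0 0.7" --pt "0 0 0 0 0 0 0.7" --pt "0 0 0 0 0 0 0.7"

```text
clock: 9.58
ee_pos: [0.4213, 0.0554, 0.0999]
tool_rot: [-0.0, -0.66, 0.751, -0.0]
contact_force: [1.0, 0.8, -0.3]
grip_width: 0.852
grasp_force: 0.0
```

Run:
```python
from h import *
p,f,s=pose(); print(p,np.degrees(f),s["joint_positions"])
im=grab("top"); cv2.imwrite("pics/t3.png",im[:,:,::-1])
for c in blobs(mask_plates(im),350,600):
    P=rect("top",c,.012)
    if P[0][0]>.65: P=rect("top",c,.027)
    print(P[0],P[1],P[2],P[3])
for r in cover(im): print(r)
x,y=proj("top",[.707,.042,.02]).astype(int); print(x,y);cv2.imwrite("pics/c3.png",cv2.resize(im[y-28:y+28,x-28:x+28],None,fx=10,fy=10,interpolation=cv2.INTER_NEAREST)[:,:,::-1])
plan(.4216,.0556,.006,82.5)
```

```text
[0.4213 0.0554 0.0999] -97.37824900007107 [ 0.6118 -0.4398 -0.5655  0.0002 -1.4454 -0.7406]
[0.1211 0.6542] 22.34011459350586 (114.49332427978516, 108.70832824707031) [0.098  0.6528]
[0.549  0.2075] 64.75362396240234 (81.43746948242188, 50.98516845703125) [0.5489 0.2072]
[ 0.5532 -0.0726] -29.17428970336914 (80.74581146240234, 49.97400665283203) [ 0.5531 -0.0725]
[ 0.5682 -0.2024] 36.558509826660156 (79.80841827392578, 51.049415588378906) [ 0.5682 -0.2023]
[0.7078 0.0445] -4.480804443359375 (81.46539306640625, 49.876686096191406) [0.7078 0.0444]
[0.91 0.34] 85.48112487792969 (153.19993591308594, 32.72822570800781) [0.91   0.3402]
(array([ 0.4235, -0.0734]), 6.912307262420654, (87.76373291015625, 56.246681213378906), array([ 0.4234, -0.0734]))
306 131
turn 0.002 (n>=1) shift -0.2 -0.4 93.9 mm (n>=3) phi -97.5 j6 -0.26
```

View pics/c3.png

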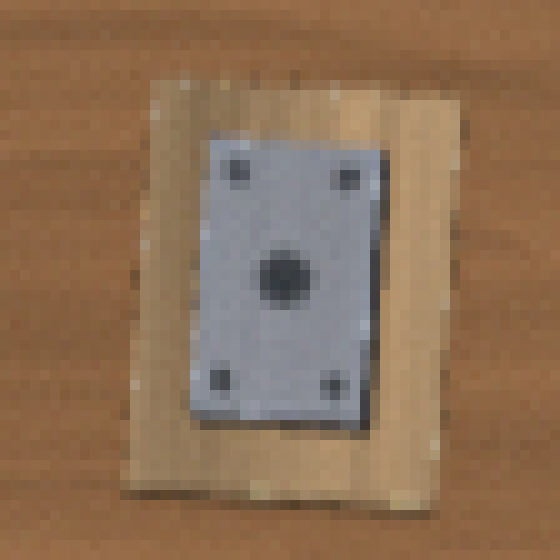

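The plate reads about 2.4 mm off in y from where the gripper set it, so the camera has a bias. The dark strip of pad at crop (380,200) agrees. I'll do a close-and-open test on the next plate to get the x bias too.

>>> play_rows --pt "0 0 0 0.0022 0 0.03 0.7" --pt "0 0 0 0 0 0.03 0.7" --pt "0 0 0 0 0 0.03 0.7" --pt "0 0 0 0 0 0.004 0.7" --pt "0 0 0 0 0 0 0.7" --pt "0 0 0 0 0 0 0.3" --pt "0 0 0 0 0 0 -0.2" --pt "0 0 0 0 0 0 -0.2" --pt "0 0 0 0 0 0 -0.2" --pt "0 0 0 0 0 0 -0.2" --pt "0 0 0 0 0 0 -0.2" --pt "0 0 0 0 0 0 -0.2" --newtons 40

```text
clock: 10.63
ee_pos: [0.4223, 0.0539, 0.0089]
tool_rot: [0.002, -0.66, 0.752, -0.001]
contact_force: [-2.3, -0.9, 6.3]
grip_width: 0.539
grasp_force: 40.0
```

>>> play_rows --pt "0 0 0 0 0 0 -0.2" --pt "0 0 0 0 0 0 -0.2" --pt "0 0 0 0 0 0 -0.2"

```text
clock: 10.88
ee_pos: [0.4223, 0.0539, 0.0089]
tool_rot: [0.002, -0.66, 0.752, -0.001]
contact_force: [-2.3, 0.2, 5.8]
grip_width: 0.539
grasp_force: 40.0
```

>>> play_rows --pt "0 0 0 0 0 0 0.5" --pt "0 0 0 0 0 0 0.7" --pt "0 0 0 0 0 0 0.7" --pt "0 0 0 0 0 -0.03 0.7" --pt "0 0 0 0 0 -0.03 0.7" --pt "0 0 0 -0.035 0 -0.015 0.7" --pt "0 0 0 -0.035 0 -0.015 0.7" --pt "0 0 0 -0.035 0 0 0.7" --pt "0 0 0 -0.035 0 0 0.7" --pt "0 0 0 0 0 0 0.7"

```text
clock: 11.72
ee_pos: [0.4392, 0.1963, 0.0957]
tool_rot: [0.0, -0.661, 0.751, 0.0]
contact_force: [-0.4, -1.0, -0.0]
grip_width: 0.853
grasp_force: 0.0
```

Run:
```python
from h import *
p,f,s=pose(); print(p,np.degrees(f))
im=grab("top"); cv2.imwrite("pics/t4.png",im[:,:,::-1])
for c in blobs(mask_plates(im),300,600):
    P=rect("top",c,.012)
    if P[0][0]>.65: P=rect("top",c,.027)
    if P[0][0]<.8:print(P[0],P[1],P[2],P[3])
```

```text
[0.4392 0.1963 0.0957] -97.31330565543253
[0.1166 0.658 ] 24.864181518554688 (115.91062927246094, 90.52478790283203) [0.0947 0.6591]
[0.4205 0.0556] 82.46575927734375 (79.89037322998047, 51.31520080566406) [0.4207 0.0558]
[0.5489 0.2075] 64.81853485107422 (81.43310546875, 51.015926361083984) [0.5488 0.2072]
[ 0.5532 -0.0726] -29.17428970336914 (80.74581146240234, 49.97400665283203) [ 0.5531 -0.0725]
[ 0.5682 -0.2024] 36.558509826660156 (79.80841827392578, 51.049415588378906) [ 0.5682 -0.2023]
[0.7078 0.0445] -4.480804443359375 (81.46539306640625, 49.876686096191406) [0.7078 0.0444]
```

>>> play_rows --pt "0 0 -0.116 0 0 -0.002 0.7" --pt "0 0 -0.116 0 0 -0.002 0.7" --pt "0 0 -0.116 0 0 -0.002 0.7" --pt "0 0 -0.116 0 0 -0.002 0.7" --pt "0 0 -0.116 0 0 -0.002 0.7" --pt "0 0 -0.116 0 0 -0.002 0.7" --pt "0 0 -0.116 0 0 -0.002 0.7" --pt "0 0 -0.116 0 0 -0.002 0.7" --pt "0 0 -0.116 0 0 -0.002 0.7" --pt "0 0 -0.116 0 0 -0.002 0.7" --pt "0 0 -0.116 0 0 -0.002 0.7" --pt "0 0 -0.116 0 0 -0.002 0.7"

```text
clock: 12.77
ee_pos: [0.4389, 0.1912, 0.1199]
tool_rot: [0.0, 0.988, -0.152, 0.0]
contact_force: [-0.3, -0.0, -0.1]
grip_width: 0.847
grasp_force: 0.0
```

>>> play_rows --pt "0 0 -0.116 0 0 -0.002 0.7" --pt "0 0 -0.112 0 0 -0.002 0.7" --pt "0 0 0 0.0349 0.0166 0 0.7" --pt "0 0 0 0.0349 0.0166 0 0.7" --pt "0 0 0 0.0349 0.0166 0 0.7" --pt "0 0 0 0.0349 0.0166 0 0.7" --pt "0 0 0 0.0349 0.0166 0 0.7" --pt "0 0 0 0.0349 0.0166 0 0.7" --pt "0 0 0 0.0349 0.0166 0 0.7" --pt "0 0 0 0.0349 0.0166 0 0.7" --pt "0 0 0 0 0 0 0.7" --pt "0 0 0 0 0 0 0.7"

```text
clock: 13.77
ee_pos: [0.7066, 0.0344, 0.1206]
tool_rot: [0.001, 0.999, -0.042, -0.002]
contact_force: [0.2, -0.2, 0.0]
grip_width: 0.854
grasp_force: 0.0
```

>>> play_rows --pt "0 0 0 0 0 0.03 0.7" --pt "0 0 0 0 0 0.03 0.7" --pt "0 0 0 0 0 0.02 0.7" --pt "0 0 0 0 0 0 0.7" --pt "0 0 0 0 0 0 0.7" --pt "0 0 0 0 0 0 0.7"

```text
clock: 14.27
ee_pos: [0.7072, 0.0371, 0.0468]
tool_rot: [-0.0, 0.999, -0.04, 0.002]
contact_force: [0.2, 0.0, 1.1]
grip_width: 0.852
grasp_force: 0.0
```

Run:
```python
from h import *
p,f,s=pose(); print(p,np.degrees(f))
plan(.7072,.0421,.022,-4.5)
```

```text
[0.7072 0.0371 0.0468] -4.632740212496252
turn -0.002 (n>=1) shift -0.4 -5.0 24.8 mm (n>=1) phi -4.5 j6 1.43
```

>>> play_rows --pt "0 0 0 -0.0002 -0.005 0 0.7" --pt "0 0 0 0 0 0.0125 0.7" --pt "0 0 0 0 0 0.0125 0.7" --pt "0 0 0 0 0 0 0.7" --pt "0 0 0 0 0 0 0.3" --pt "0 0 0 0 0 0 -0.3" --pt "0 0 0 0 0 0 -0.3" --pt "0 0 0 0 0 0 -0.3" --pt "0 0 0 0 0 0 -0.3" --pt "0 0 0 0 0 0 -0.3" --pt "0 0 0 0 0 0 -0.3" --pt "0 0 0 0 0 0 -0.3" --newtons 50

```text
clock: 15.27
ee_pos: [0.7067, 0.0419, 0.0188]
tool_rot: [-0.0, 0.999, -0.041, 0.0]
contact_force: [-0.0, 0.5, -0.3]
grip_width: 0.558
grasp_force: 52.3
```

>>> play_rows --pt "0 0 0 0 0.0024 -0.008 -0.3" --pt "0 0 0 0 0 0 -0.3" --pt "0 0 0 0 0 0 -0.3" --pt "0 0 0 0 0 0 -0.3" --pt "0 0 0 0 0 0 -0.3" --pt "0 0 0 0 0 0 -0.3" --pt "0 0 0 0 0 0 -0.3" --pt "0 0 0 0 0 0 -0.3"

```text
clock: 15.93
ee_pos: [0.7063, 0.0395, 0.0265]
tool_rot: [0.0, 0.999, -0.041, -0.0]
contact_force: [0.2, 0.2, -4.1]
grip_width: 0.562
grasp_force: 52.3
```

Run:
```python
from h import *
p,f,s=pose(); print(p,np.degrees(f),s["contact_force"])
```

```text
[0.7063 0.0395 0.0265] -4.67564734305932 [ 0.1813  0.2403 -4.0657]
```

>>> play_rows --pt "0 0 0 -0.0002 0 0.0075 -0.3" --pt "0 0 0 0 0 0 -0.3" --pt "0 0 0 0 0 0 -0.3" --pt "0 0 0 0 0 0 -0.3"

```text
clock: 16.27
ee_pos: [0.706, 0.0395, 0.0189]
tool_rot: [0.0, 0.999, -0.041, -0.0]
contact_force: [-0.6, 0.7, -4.3]
grip_width: 0.56
grasp_force: 52.4
```

>>> play_rows --pt "0 0 0 0 0 0 0.3" --pt "0 0 0 0 0 0 0.5" --pt "0 0 0 0 0 0 0.5" --pt "0 0 0 0 0 0 0.5" --pt "0 0 0 0 0 -0.03 0.6" --pt "0 0 0 0 0 -0.04 0.7" --pt "0 0 0 0 0 -0.035 0.7" --pt "0 0 0 0 0 0 0.7" --pt "0 0 0 0 0 0 0.7" --pt "0 0 0 0 0 0 0.7" --pt "0 0 0 0 0 0 0.7"

```text
clock: 17.18
ee_pos: [0.7055, 0.0395, 0.1226]
tool_rot: [0.0, 0.999, -0.041, -0.001]
contact_force: [0.3, -0.2, -0.6]
grip_width: 0.847
grasp_force: 0.0
```

Run:
```python
from h import *
p,f,s=pose(); print(p,np.degrees(f),s["contact_force"])
print("P2 phi -97.5:"); plan(.4206+.0012,.0556-.0024,.10,82.5)
```

```text
[0.7055 0.0395 0.1226] -4.677724994288168 [ 0.286  -0.1849 -0.5823]
P2 phi -97.5:
turn -1.522 (n>=13) shift -23.5 -283.1 22.6 mm (n>=7) phi 82.5 j6 2.89
```

>>> play_rows --pt "0 0 0 -0.0355 0.0012 0 0.7" --pt "0 0 0 -0.0355 0.0012 0 0.7" --pt "0 0 0 -0.0355 0.0012 0 0.7" --pt "0 0 0 -0.0355 0.0012 0 0.7" --pt "0 0 0 -0.0355 0.0012 0 0.7" --pt "0 0 0 -0.0355 0.0012 0 0.7" --pt "0 0 0 -0.0355 0.0012 0 0.7" --pt "0 0 0 -0.0355 0.0012 0 0.7" --pt "0 0 0.1157 0 0 0.002 0.7" --pt "0 0 0.1157 0 0 0.002 0.7" --pt "0 0 0.1157 0 0 0.002 0.7" --pt "0 0 0.1157 0 0 0.002 0.7"

```text
clock: 18.18
ee_pos: [0.4217, 0.0529, 0.1153]
tool_rot: [0.0, 0.962, -0.271, -0.0]
contact_force: [-0.5, -0.7, 0.2]
grip_width: 0.849
grasp_force: 0.0
```

>>> play_rows --pt "0 0 0.1157 0 0 0.002 0.7" --pt "0 0 0.1157 0 0 0.002 0.7" --pt "0 0 0.1157 0 0 0.002 0.7" --pt "0 0 0.1157 0 0 0.002 0.7" --pt "0 0 0.1157 0 0 0.002 0.7" --pt "0 0 0.1157 0 0 0.002 0.7" --pt "0 0 0.1157 0 0 0.002 0.7" --pt "0 0 0.1157 0 0 0.002 0.7" --pt "0 0 0.1157 0 0 0.002 0.7" --pt "0 0 0.1157 0 0 0.002 0.7" --pt "0 0 0 0 0 0 0.7" --pt "0 0 0 0 0 0 0.7"

```text
clock: 19.18
ee_pos: [0.4219, 0.0529, 0.0953]
tool_rot: [-0.001, -0.661, 0.751, 0.0]
contact_force: [0.8, 0.9, -0.5]
grip_width: 0.851
grasp_force: 0.0
```

>>> play_rows --pt "0 0 0 0 0 0.03 0.7" --pt "0 0 0 0 0 0.03 0.7" --pt "0 0 0 0 0 0 0.7" --pt "0 0 0 0 0 0 0.7" --pt "0 0 0 0 0 0 0.7"

```text
clock: 19.6
ee_pos: [0.4231, 0.0531, 0.0379]
tool_rot: [0.0, -0.66, 0.751, -0.001]
contact_force: [-0.5, -0.6, 0.8]
grip_width: 0.851
grasp_force: 0.0
```

```bash
cat >> h.py <<'E'
def report(top=None):
    im=grab("top")
    for c in blobs(mask_plates(im),250,620):
        P=rect("top",c,.012)
        if top and P[0][0]>.65: P=rect("top",c,top)
        if .35<P[0][0]<.75 and P[2][0]<95: print("plate",(P[0]+P[3])/2,"%.1f"%P[1],np.array(P[2]))
    for r in cover(im)[:2]: print("cover",r[0],r[1],r[2],r[3])
    return im
E
python3 - <<'E'
from h import *
p,f,s=pose(); print(p,np.degrees(f))
im=report(.027); cv2.imwrite("pics/t5.png",im[:,:,::-1])
plan(.4218,.0532,.006,82.5)
E
```

```text
[0.4231 0.0531 0.0379] -97.38051528266035
plate [0.5489 0.2074] 64.8 [81.4331 51.0159]
plate [ 0.553  -0.0725] -29.2 [80.9763 49.974 ]
plate [ 0.5681 -0.2023] 36.6 [79.8084 50.8895]
plate [0.707  0.0414] -4.2 [81.7375 50.1747]
plate [0.723  0.2584] -0.6 [80.8903 80.346 ]
cover [ 0.4501 -0.0572] 6.594186782836914 (87.56877899169922, 56.07148361206055) [ 0.4502 -0.0571]
turn 0.002 (n>=1) shift 0.4 1.6 32.4 mm (n>=1) phi -97.5 j6 -0.26
```

>>> play_rows --pt "0 0 0 0 0.0008 0.016 0.7" --pt "0 0 0 0 0 0.017 0.7" --pt "0 0 0 0 0 0 0.7" --pt "0 0 0 0 0 0 0.7" --pt "0 0 0 0 0 0 0.3" --pt "0 0 0 0 0 0 -0.3" --pt "0 0 0 0 0 0 -0.3" --pt "0 0 0 0 0 0 -0.3" --pt "0 0 0 0 0 0 -0.3" --pt "0 0 0 0 0 0 -0.3" --pt "0 0 0 0 0 0 -0.3" --pt "0 0 0 0 0 0 -0.3" --newtons 50

```text
clock: 20.65
ee_pos: [0.4227, 0.0536, 0.0054]
tool_rot: [0.001, -0.66, 0.752, -0.001]
contact_force: [-1.8, 0.5, 5.0]
grip_width: 0.563
grasp_force: 51.0
```

>>> play_rows --pt "0 0 0 0 0 -0.03 -0.3" --pt "0 0 0 0 0 -0.03 -0.3" --pt "0 0 0 0 0 -0.03 -0.3" --pt "0 0 0 0 0 -0.02 -0.3" --pt "0 0 0 0 0 0 -0.3" --pt "0 0 0 0 0 0 -0.3" --pt "0 0 0 0 0 0 -0.3" --pt "0 0 0 0 0 0 -0.3"

```text
clock: 21.32
ee_pos: [0.4206, 0.053, 0.1114]
tool_rot: [-0.001, -0.659, 0.752, 0.001]
contact_force: [-0.3, -0.1, -3.1]
grip_width: 0.558
grasp_force: 53.6
```

Run:
```python
from h import *
p,f,s=pose(); print(p,np.degrees(f),s["grip_width"])
plan(.7083,.0398,.13,-4.5)
```

```text
[0.4206 0.053  0.1114] -97.4815130227186 0.5576593804077528
turn 1.519 (n>=13) shift -287.8 9.4 -18.6 mm (n>=8) phi -184.5 j6 -1.71
```

>>> play_rows --pt "0 0 0.1168 0 0 0 -0.3" --pt "0 0 0.1168 0 0 0 -0.3" --pt "0 0 0.1168 0 0 0 -0.3" --pt "0 0 0.1168 0 0 0 -0.3" --pt "0 0 0.1168 0 0 0 -0.3" --pt "0 0 0.1168 0 0 0 -0.3" --pt "0 0 0.1168 0 0 0 -0.3" --pt "0 0 0.1168 0 0 0 -0.3" --pt "0 0 0.1168 0 0 0 -0.3" --pt "0 0 0.1168 0 0 0 -0.3" --pt "0 0 0.1168 0 0 0 -0.3" --pt "0 0 0.1168 0 0 0 -0.3"

```text
clock: 22.32
ee_pos: [0.4209, 0.0529, 0.1117]
tool_rot: [-0.001, -0.016, 1.0, -0.001]
contact_force: [-0.0, 0.3, -4.0]
grip_width: 0.558
grasp_force: 53.6
```

>>> play_rows --pt "0 0 0.1168 0 0 0 -0.3" --pt "0 0 0 -0.036 0.0012 0 -0.3" --pt "0 0 0 -0.036 0.0012 0 -0.3" --pt "0 0 0 -0.036 0.0012 0 -0.3" --pt "0 0 0 -0.036 0.0012 0 -0.3" --pt "0 0 0 -0.036 0.0012 0 -0.3" --pt "0 0 0 -0.036 0.0012 0 -0.3" --pt "0 0 0 -0.036 0.0012 0 -0.3" --pt "0 0 0 -0.036 0.0012 0 -0.3" --pt "0 0 0 0 0 0.03 -0.3" --pt "0 0 0 0 0 0.03 -0.3" --pt "0 0 0 0 0 0 -0.3"

```text
clock: 23.32
ee_pos: [0.7046, 0.0397, 0.0414]
tool_rot: [-0.008, 0.04, 0.999, -0.001]
contact_force: [-2.6, -0.7, -7.1]
grip_width: 0.557
grasp_force: 53.5
```

>>> play_rows --pt "0 0 0 0 0 0 -0.3" --pt "0 0 0 0 0 0 -0.3" --pt "0 0 0 0 0 0 -0.3" --pt "0 0 0 0 0 0 -0.3"

```text
clock: 23.65
ee_pos: [0.7105, 0.0406, 0.0564]
tool_rot: [0.002, 0.039, 0.999, 0.0]
contact_force: [0.3, -0.0, -3.5]
grip_width: 0.56
grasp_force: 53.6
```

Run:
```python
from h import *
p,f,s=pose(); print(p,np.degrees(f),s["grip_width"],s["contact_force"])
plan(.7083,.0398,.0324,-4.5)
```

```text
[0.7105 0.0406 0.0564] 175.54245952719262 0.5601279518878497 [ 0.3289 -0.0092 -3.4784]
turn 0.001 (n>=1) shift 2.1 -0.9 24.0 mm (n>=1) phi 175.5 j6 4.58
```

>>> play_rows --pt "0 0 0 0 0 0.008 -0.3" --pt "0 0 0 0 0 0.006 -0.3" --pt "0 0 0 0 0 0 -0.3" --pt "0 0 0 0 0 0 -0.3" --pt "0 0 0 0 0 0 -0.3" --pt "0 0 0 0 0 0 -0.3" --pt "0 0 0 0 0 0 -0.3" --pt "0 0 0 0 0 0 -0.3"

```text
clock: 24.32
ee_pos: [0.7095, 0.0403, 0.0394]
tool_rot: [0.0, 0.039, 0.999, -0.0]
contact_force: [0.0, 0.7, -3.6]
grip_width: 0.562
grasp_force: 53.6
```

Run:
```python
from h import *
p,f,s=pose(); print(p,np.degrees(f),s["grip_width"],s["contact_force"])
plan(.7083,.0398,.0324,-4.5)
```

```text
[0.7095 0.0403 0.0394] 175.51888839659142 0.5615743756805364 [ 0.0406  0.7217 -3.6172]
turn 0.000 (n>=1) shift 1.2 -0.6 7.0 mm (n>=1) phi 175.5 j6 4.58
```

>>> play_rows --pt "0 0 0 0.0012 -0.0006 0.006 -0.3" --pt "0 0 0 0 0 0 -0.3" --pt "0 0 0 0 0 0 -0.3" --pt "0 0 0 0 0 0.0015 -0.3" --pt "0 0 0 0 0 0 -0.3" --pt "0 0 0 0 0 0 -0.3"

```text
clock: 24.82
ee_pos: [0.7083, 0.0397, 0.0326]
tool_rot: [0.0, 0.039, 0.999, -0.0]
contact_force: [-2.8, 0.6, 2.5]
grip_width: 0.56
grasp_force: 54.4
```

>>> play_rows --pt "0 0 0 0 0 0 0.3" --pt "0 0 0 0 0 0 0.5" --pt "0 0 0 0 0 0 0.5" --pt "0 0 0 0 0 0 0.5" --pt "0 0 0 0 0 -0.03 0.6" --pt "0 0 0 0 0 -0.04 0.7" --pt "0 0 0 0 0 -0.03 0.7" --pt "0 0 0 0 0 0 0.7" --pt "0 0 0 0 0 0 0.7" --pt "0 0 0 0 0 0 0.7" --pt "0 0 0 0 0 0 0.7"

```text
clock: 25.73
ee_pos: [0.7075, 0.0398, 0.1298]
tool_rot: [-0.001, 0.039, 0.999, -0.0]
contact_force: [-0.6, -0.1, 0.2]
grip_width: 0.852
grasp_force: 0.0
```

Run:
```python
from h import *
p,f,s=pose(); print(p,np.degrees(f))
# phi choices for the next plate: true = measured - bias
plan(.5489+.0012,.2074-.0021,.10,64.8)
d=np.array([.5501,.2053])-p[:2]; X=np.array([np.cos(f),np.sin(f)]);Y=np.array([np.sin(f),-np.cos(f)]); print("now-frame shift",d@X,d@Y)
```

```text
[0.7075 0.0398 0.1298] 175.51056304372855
turn -1.209 (n>=10) shift -82.8 212.9 29.8 mm (n>=6) phi 244.8 j6 5.49
now-frame shift 0.16987152807709407 0.1527192964924474
```

>>> play_rows --pt "0 0 0 0.0243 0.0218 0 0.7" --pt "0 0 0 0.0243 0.0218 0 0.7" --pt "0 0 0 0.0243 0.0218 0 0.7" --pt "0 0 0 0.0243 0.0218 0 0.7" --pt "0 0 0 0.0243 0.0218 0 0.7" --pt "0 0 0 0.0243 0.0218 0 0.7" --pt "0 0 0 0.0241 0.0219 0 0.7" --pt "0 0 -0.11 0 0 0.003 0.7" --pt "0 0 -0.11 0 0 0.003 0.7" --pt "0 0 -0.11 0 0 0.003 0.7" --pt "0 0 -0.11 0 0 0.003 0.7" --pt "0 0 -0.11 0 0 0.003 0.7"

```text
clock: 26.73
ee_pos: [0.55, 0.2051, 0.115]
tool_rot: [-0.001, -0.237, 0.972, -0.0]
contact_force: [-0.3, -0.3, 0.1]
grip_width: 0.847
grasp_force: 0.0
```

>>> play_rows --pt "0 0 -0.11 0 0 0.008 0.7" --pt "0 0 -0.11 0 0 0.008 0.7" --pt "0 0 -0.11 0 0 0.008 0.7" --pt "0 0 -0.11 0 0 0.008 0.7" --pt "0 0 -0.11 0 0 0.008 0.7" --pt "0 0 -0.109 0 0 0.008 0.7" --pt "0 0 0 0 0 0.02 0.7" --pt "0 0 0 0 0 0 0.7" --pt "0 0 0 0 0 0 0.7" --pt "0 0 0 0 0 0 0.7" --pt "0 0 0 0 0 0 0.7"

```text
clock: 27.65
ee_pos: [0.5512, 0.2055, 0.0497]
tool_rot: [0.001, -0.536, 0.844, -0.0]
contact_force: [0.4, 0.4, 0.2]
grip_width: 0.851
grasp_force: 0.0
```

Run:
```python
from h import *
p,f,s=pose(); print(p,np.degrees(f),s["joint_positions"])
im=report(.039); cv2.imwrite("pics/t6.png",im[:,:,::-1])
plan(.5501,.2053,.006,64.8)
```

```text
[0.5512 0.2055 0.0497] -115.22388289611911 [ 0.6978  0.0633 -0.2247  0.0005 -1.2817 -1.1382]
plate [ 0.5531 -0.0726] -29.2 [80.7458 49.974 ]
plate [ 0.5682 -0.2023] 36.6 [79.8084 51.0494]
plate [0.7067 0.0414] -4.2 [80.6081 51.3323]
plate [0.7202 0.2558] -0.6 [80.088  79.6221]
cover [ 0.4503 -0.057 ] 7.23523473739624 (87.64225006103516, 56.44749069213867) [ 0.4503 -0.0572]
cover [0.7021 0.0416] -4.389503479003906 (120.24824523925781, 89.92265319824219) [0.7067 0.0423]
turn -0.000 (n>=1) shift 0.7 0.9 43.8 mm (n>=2) phi -115.2 j6 -0.80
```

>>> play_rows --pt "0 0 0 0.0003 0.0003 0.022 0.7" --pt "0 0 0 0 0 0.0215 0.7" --pt "0 0 0 0 0 0 0.7" --pt "0 0 0 0 0 0 0.7" --pt "0 0 0 0 0 0 0.3" --pt "0 0 0 0 0 0 -0.3" --pt "0 0 0 0 0 0 -0.3" --pt "0 0 0 0 0 0 -0.3" --pt "0 0 0 0 0 0 -0.3" --pt "0 0 0 0 0 0 -0.3" --pt "0 0 0 0 0 0 -0.3" --pt "0 0 0 0 0 0 -0.3" --newtons 50

```text
clock: 28.7
ee_pos: [0.5515, 0.2058, 0.0079]
tool_rot: [0.002, -0.536, 0.844, -0.0]
contact_force: [-2.6, 0.1, 5.2]
grip_width: 0.551
grasp_force: 50.3
```

>>> play_rows --pt "0 0 0 0 0 -0.03 -0.3" --pt "0 0 0 0 0 -0.03 -0.3" --pt "0 0 0 0 0 -0.03 -0.3" --pt "0 0 0 0 0 -0.03 -0.3" --pt "0 0 0 0 0 0 -0.3" --pt "0 0 0 0 0 0 -0.3" --pt "0 0 0 0 0 0 -0.3" --pt "0 0 0 0 0 0 -0.3" --pt "0 0 0 0 0 0 -0.3" --pt "0 0 0 0 0 0 -0.3"

```text
clock: 29.53
ee_pos: [0.5498, 0.2048, 0.1238]
tool_rot: [-0.001, -0.536, 0.844, -0.0]
contact_force: [0.6, -0.7, -3.4]
grip_width: 0.546
grasp_force: 51.8
```

Run:
```python
from h import *
p,f,s=pose(); print(p,np.degrees(f),s["grip_width"])
plan(.7083,.0400,.13,-4.5)
```

```text
[0.5498 0.2048 0.1238] -115.21477353956271 0.546344471751236
turn 1.209 (n>=10) shift -170.9 -151.9 -6.2 mm (n>=6) phi -184.5 j6 -1.71
```

>>> play_rows --pt "0 0 0.11 0 0 0 -0.3" --pt "0 0 0.11 0 0 0 -0.3" --pt "0 0 0.11 0 0 0 -0.3" --pt "0 0 0.11 0 0 0 -0.3" --pt "0 0 0.11 0 0 0 -0.3" --pt "0 0 0.11 0 0 0 -0.3" --pt "0 0 0.11 0 0 0 -0.3" --pt "0 0 0.11 0 0 0 -0.3" --pt "0 0 0.11 0 0 0 -0.3" --pt "0 0 0.11 0 0 0 -0.3" --pt "0 0 0.109 0 0 0 -0.3" --pt "0 0 0 -0.0245 -0.0217 0 -0.3"

```text
clock: 30.53
ee_pos: [0.5712, 0.1845, 0.1248]
tool_rot: [-0.001, 0.041, 0.999, 0.001]
contact_force: [2.3, 0.1, -3.5]
grip_width: 0.549
grasp_force: 51.9
```

>>> play_rows --pt "0 0 0 -0.0245 -0.0217 0 -0.3" --pt "0 0 0 -0.0245 -0.0217 0 -0.3" --pt "0 0 0 -0.0245 -0.0217 0 -0.3" --pt "0 0 0 -0.0245 -0.0217 0 -0.3" --pt "0 0 0 -0.0245 -0.0217 0 -0.3" --pt "0 0 0 -0.0245 -0.0217 0 -0.3" --pt "0 0 0 0 0 0.025 -0.3" --pt "0 0 0 0 0 0.025 -0.3" --pt "0 0 0 0 0 0.015 -0.3" --pt "0 0 0 0 0 0 -0.3" --pt "0 0 0 0 0 0 -0.3" --pt "0 0 0 0 0 0 -0.3"

```text
clock: 31.53
ee_pos: [0.7102, 0.0403, 0.0618]
tool_rot: [0.001, 0.039, 0.999, -0.0]
contact_force: [0.4, 0.4, -2.2]
grip_width: 0.54
grasp_force: 52.4
```

>>> play_rows --pt "0 0 0 0 0 0 -0.3" --pt "0 0 0 0 0 0 -0.3" --pt "0 0 0 0 0 0 -0.3" --pt "0 0 0 0 0 0 -0.3"

```text
clock: 31.87
ee_pos: [0.7097, 0.0405, 0.0611]
tool_rot: [0.001, 0.039, 0.999, 0.0]
contact_force: [-0.5, 0.4, -3.2]
grip_width: 0.542
grasp_force: 52.3
```

Run:
```python
from h import *
p,f,s=pose(); print(p,np.degrees(f),s["grip_width"],s["contact_force"])
plan(.7090,.0399,.0469,-4.5)
```

```text
[0.7097 0.0405 0.0611] 175.52888607042348 0.5418254516146868 [-0.5219  0.4253 -3.2405]
turn 0.001 (n>=1) shift 0.6 -0.6 14.2 mm (n>=1) phi 175.5 j6 4.58
```

>>> play_rows --pt "0 0 0 0.0006 -0.0006 0.006 -0.3" --pt "0 0 0 0 0 0.006 -0.3" --pt "0 0 0 0 0 0 -0.3" --pt "0 0 0 0 0 0 -0.3" --pt "0 0 0 0 0 0 -0.3"

```text
clock: 32.28
ee_pos: [0.7085, 0.0397, 0.0477]
tool_rot: [-0.0, 0.039, 0.999, -0.0]
contact_force: [-0.8, -0.1, -3.3]
grip_width: 0.545
grasp_force: 52.4
```

>>> play_rows --pt "0 0 0 0 0 0.0015 -0.3" --pt "0 0 0 0 0 0 -0.3" --pt "0 0 0 0 0 0 -0.3"

```text
clock: 32.53
ee_pos: [0.7088, 0.0397, 0.0471]
tool_rot: [0.0, 0.039, 0.999, -0.0]
contact_force: [-0.3, 0.6, -0.2]
grip_width: 0.539
grasp_force: 53.2
```

>>> play_rows --pt "0 0 0 0 0 0.0012 -0.3" --pt "0 0 0 0 0 0 -0.3" --pt "0 0 0 0 0 0 -0.3"

```text
clock: 32.78
ee_pos: [0.7089, 0.0397, 0.047]
tool_rot: [0.0, 0.039, 0.999, -0.0]
contact_force: [-4.6, -0.3, 5.3]
grip_width: 0.547
grasp_force: 54.8
```

>>> play_rows --pt "0 0 0 0 0 -0.001 0.3" --pt "0 0 0 0 0 0 0.5" --pt "0 0 0 0 0 0 0.5" --pt "0 0 0 0 0 0 0.5" --pt "0 0 0 0 0 -0.03 0.6" --pt "0 0 0 0 0 -0.04 0.7" --pt "0 0 0 0 0 -0.03 0.7" --pt "0 0 0 0.024 -0.021 0 0.7" --pt "0 0 0 0.024 -0.021 0 0.7" --pt "0 0 0 0.024 -0.021 0 0.7" --pt "0 0 0 0.024 -0.021 0 0.7" --pt "0 0 0 0.024 -0.021 0 0.7"

```text
clock: 33.78
ee_pos: [0.5798, -0.0563, 0.1463]
tool_rot: [0.0, 0.039, 0.999, -0.0]
contact_force: [-0.7, -0.3, 0.7]
grip_width: 0.847
grasp_force: 0.0
```

>>> play_rows --pt "0 0 0 0.024 -0.021 0 0.7" --pt "0 0 0.1078 0 0 0.02 0.7" --pt "0 0 0.1078 0 0 0.02 0.7" --pt "0 0 0.1078 0 0 0.02 0.7" --pt "0 0 0.1078 0 0 0.02 0.7" --pt "0 0 0 0 0 0.015 0.7" --pt "0 0 0 0 0 0 0.7" --pt "0 0 0 0 0 0 0.7" --pt "0 0 0 0 0 0 0.7" --pt "0 0 0 0 0 0 0.7"

```text
clock: 34.62
ee_pos: [0.5564, -0.0745, 0.0532]
tool_rot: [0.001, 0.252, 0.968, 0.0]
contact_force: [0.2, 0.2, -0.3]
grip_width: 0.854
grasp_force: 0.0
```

Run:
```python
from h import *
p,f,s=pose(); print(p,np.degrees(f))
im=report(.051); cv2.imwrite("pics/t7.png",im[:,:,::-1])
plan(.5546,-.0745,.006,-29.2)
```

```text
[ 0.5564 -0.0745  0.0532] 150.8440468811909
plate [ 0.567  -0.2042] 36.0 [79.8633 50.7062]
plate [0.7071 0.0413] -4.5 [82.8855 51.6679]
plate [0.7183 0.2524] 44.6 [80.306  79.3368]
cover [ 0.4501 -0.0573] 6.940610408782959 (87.34281921386719, 56.182708740234375) [ 0.4504 -0.0572]
cover [0.6967 0.0409] -4.0699920654296875 (120.87662506103516, 89.9482192993164) [0.7068 0.0419]
turn 0.001 (n>=1) shift 1.5 -0.8 47.1 mm (n>=2) phi 150.8 j6 4.34
```

>>> play_rows --pt "0 0 0 0.0008 -0.0004 0.023 0.7" --pt "0 0 0 0 0 0.0235 0.7" --pt "0 0 0 0 0 0 0.7" --pt "0 0 0 0 0 0 0.7" --pt "0 0 0 0 0 0 0.3" --pt "0 0 0 0 0 0 -0.3" --pt "0 0 0 0 0 0 -0.3" --pt "0 0 0 0 0 0 -0.3" --pt "0 0 0 0 0 0 -0.3" --pt "0 0 0 0 0 0 -0.3" --pt "0 0 0 0 0 0 -0.3" --pt "0 0 0 0 0 0 -0.3" --newtons 50

```text
clock: 35.67
ee_pos: [0.5559, -0.0747, 0.0079]
tool_rot: [0.002, 0.252, 0.968, 0.0]
contact_force: [-2.0, -0.3, 5.6]
grip_width: 0.551
grasp_force: 50.4
```

>>> play_rows --pt "0 0 0 0 0 -0.03 -0.3" --pt "0 0 0 0 0 -0.03 -0.3" --pt "0 0 0 0 0 -0.03 -0.3" --pt "0 0 0 0 0 -0.03 -0.3" --pt "0 0 0 0 0 0 -0.3" --pt "0 0 0 0 0 0 -0.3" --pt "0 0 0 0 0 0 -0.3" --pt "0 0 0 0 0 0 -0.3" --pt "0 0 0 0 0 0 -0.3" --pt "0 0 0 0 0 0 -0.3"

```text
clock: 36.5
ee_pos: [0.5539, -0.0746, 0.1236]
tool_rot: [-0.001, 0.252, 0.968, -0.0]
contact_force: [-0.3, -0.0, -3.9]
grip_width: 0.545
grasp_force: 51.9
```

Run:
```python
from h import *
p,f,s=pose(); print(p,np.degrees(f),s["grip_width"])
plan(.7083,.0399,.13,-4.5)
```

```text
[ 0.5539 -0.0746  0.1236] 150.8115042660367 0.545091224461235
turn -0.431 (n>=4) shift -145.0 126.3 -6.4 mm (n>=5) phi 175.5 j6 4.58
```

>>> play_rows --pt "0 0 -0.1078 0 0 0 -0.3" --pt "0 0 -0.1078 0 0 0 -0.3" --pt "0 0 -0.1078 0 0 0 -0.3" --pt "0 0 -0.1078 0 0 0 -0.3" --pt "0 0 0 -0.0244 0.0211 0 -0.3" --pt "0 0 0 -0.0244 0.0211 0 -0.3" --pt "0 0 0 -0.0244 0.0211 0 -0.3" --pt "0 0 0 -0.0244 0.0211 0 -0.3" --pt "0 0 0 -0.0244 0.0211 0 -0.3" --pt "0 0 0 -0.0244 0.0211 0 -0.3" --pt "0 0 0 0 0 0.02 -0.3" --pt "0 0 0 0 0 0.02 -0.3"

```text
clock: 37.5
ee_pos: [0.7118, 0.0417, 0.0835]
tool_rot: [0.0, 0.038, 0.999, -0.0]
contact_force: [0.1, -0.4, -4.8]
grip_width: 0.545
grasp_force: 52.0
```

>>> play_rows --pt "0 0 0 0 0 0.015 -0.3" --pt "0 0 0 0 0 0 -0.3" --pt "0 0 0 0 0 0 -0.3" --pt "0 0 0 0 0 0 -0.3" --pt "0 0 0 0 0 0 -0.3" --pt "0 0 0 0 0 0 -0.3" --pt "0 0 0 0 0 0 -0.3"

```text
clock: 38.08
ee_pos: [0.7108, 0.0402, 0.0714]
tool_rot: [0.001, 0.039, 0.999, 0.0]
contact_force: [-0.1, -0.1, -4.4]
grip_width: 0.543
grasp_force: 52.4
```

Run:
```python
from h import *
p,f,s=pose(); print(p,np.degrees(f),s["grip_width"],s["contact_force"])
plan(.7095,.0399,.0589,-4.5)
```

```text
[0.7108 0.0402 0.0714] 175.516758994895 0.5431006232713608 [-0.1141 -0.1097 -4.4238]
turn 0.000 (n>=1) shift 1.2 -0.4 12.5 mm (n>=1) phi 175.5 j6 4.58
```

>>> play_rows --pt "0 0 0 0.0005 -0.0003 0.006 -0.3" --pt "0 0 0 0 0 0.0055 -0.3" --pt "0 0 0 0 0 0 -0.3" --pt "0 0 0 0 0 0 -0.3" --pt "0 0 0 0 0 0 -0.3"

```text
clock: 38.5
ee_pos: [0.7101, 0.04, 0.0591]
tool_rot: [0.0, 0.039, 0.999, -0.0]
contact_force: [-1.0, 0.7, 0.8]
grip_width: 0.548
grasp_force: 53.7
```

>>> play_rows --pt "0 0 0 0 0 0.001 -0.3" --pt "0 0 0 0 0 0 -0.3" --pt "0 0 0 0 0 0 -0.3"

```text
clock: 38.75
ee_pos: [0.7101, 0.04, 0.059]
tool_rot: [0.001, 0.039, 0.999, -0.0]
contact_force: [-3.2, 0.6, 5.8]
grip_width: 0.545
grasp_force: 54.9
```

>>> play_rows --pt "0 0 0 0 0 0.001 -0.3" --pt "0 0 0 0 0 0 -0.3" --pt "0 0 0 0 0 0 -0.3"

```text
clock: 39.0
ee_pos: [0.7102, 0.04, 0.0589]
tool_rot: [0.001, 0.039, 0.999, -0.0]
contact_force: [-5.1, 1.3, 8.1]
grip_width: 0.543
grasp_force: 55.7
```

>>> play_rows --pt "0 0 0 0 0 -0.003 -0.3" --pt "0 0 0 0.0006 0 0 -0.3" --pt "0 0 0 0 0 0 -0.3" --pt "0 0 0 0 0 0 -0.3" --pt "0 0 0 0 0 0 -0.3" --pt "0 0 0 0 0 0.0015 -0.3" --pt "0 0 0 0 0 0 -0.3" --pt "0 0 0 0 0 0 -0.3" --pt "0 0 0 0 0 0 -0.3"

```text
clock: 39.75
ee_pos: [0.7092, 0.04, 0.0589]
tool_rot: [0.0, 0.039, 0.999, -0.0]
contact_force: [-3.7, 1.5, 6.5]
grip_width: 0.546
grasp_force: 54.9
```

>>> play_rows --pt "0 0 0 0 0 0 0.3" --pt "0 0 0 0 0 0 0.5" --pt "0 0 0 0 0 0 0.5" --pt "0 0 0 0 0 0 0.5" --pt "0 0 0 0 0 -0.03 0.6" --pt "0 0 0 0 0 -0.04 0.7" --pt "0 0 0 0 0 -0.01 0.7" --pt "0 0 0 0.015 -0.0318 0 0.7" --pt "0 0 0 0.015 -0.0318 0 0.7" --pt "0 0 0 0.015 -0.0318 0 0.7" --pt "0 0 0 0.015 -0.0318 0 0.7" --pt "0 0 0 0.015 -0.0318 0 0.7"

```text
clock: 40.75
ee_pos: [0.6212, -0.1139, 0.1382]
tool_rot: [0.0, 0.039, 0.999, -0.0]
contact_force: [0.5, -0.2, 1.2]
grip_width: 0.855
grasp_force: 0.0
```

>>> play_rows --pt "0 0 0 0.015 -0.0318 0 0.7" --pt "0 0 0 0.015 -0.0318 0 0.7" --pt "0 0 0 0.015 -0.0318 0 0.7" --pt "0 0 -0.1024 0 0 0.01 0.7" --pt "0 0 -0.1024 0 0 0.01 0.7" --pt "0 0 -0.1024 0 0 0.01 0.7" --pt "0 0 -0.1024 0 0 0.01 0.7" --pt "0 0 -0.1024 0 0 0.01 0.7" --pt "0 0 -0.1024 0 0 0.01 0.7" --pt "0 0 -0.1024 0 0 0.01 0.7" --pt "0 0 0 0 0 0 0.7" --pt "0 0 0 0 0 0 0.7"

```text
clock: 41.75
ee_pos: [0.5695, -0.2044, 0.0678]
tool_rot: [-0.0, -0.312, 0.95, -0.0]
contact_force: [0.1, 0.1, 1.3]
grip_width: 0.848
grasp_force: 0.0
```

>>> play_rows --pt "0 0 0 0 0 0 0.7" --pt "0 0 0 0 0 0 0.7" --pt "0 0 0 0 0 0 0.7"

```text
clock: 42.0
ee_pos: [0.5702, -0.2043, 0.0689]
tool_rot: [0.001, -0.313, 0.95, -0.0]
contact_force: [-0.8, -0.6, 0.2]
grip_width: 0.85
grasp_force: 0.0
```

Run:
```python
from h import *
p,f,s=pose(); print(p,np.degrees(f))
im=report(.063); cv2.imwrite("pics/t8.png",im[:,:,::-1])
s2=grab("scene")
x,y=proj("scene",[.707,.042,.04]).astype(int); a=cv2.resize(s2[y-35:y+35,x-35:x+35],None,fx=8,fy=8,interpolation=cv2.INTER_CUBIC)
cv2.imwrite("pics/c8.png",a[:,:,::-1])
plan(.5697,-.2042,.006,36.6)
```

```text
[ 0.5702 -0.2043  0.0689] -143.48401762171054
plate [0.7201 0.0409] -0.6 [56.0139 52.6789]
plate [0.7149 0.2506] -0.6 [78.4833 78.0269]
turn -0.001 (n>=1) shift 0.2 0.2 62.6 mm (n>=2) phi -143.4 j6 -0.59
```

View pics/c8.png

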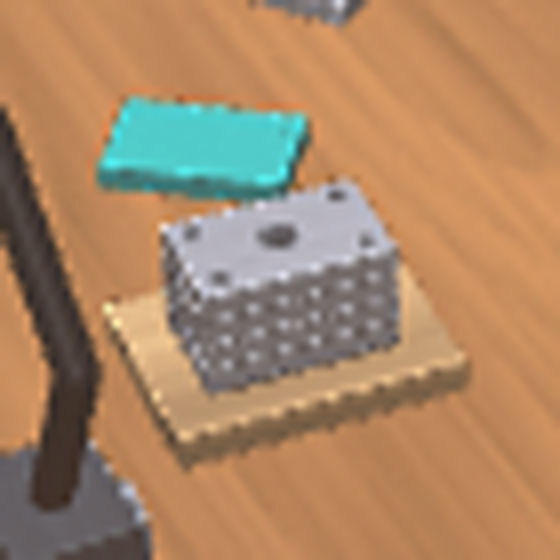

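The pile of four is neat and sits centrally on the board (crop 280,290). Before gripping plate 5 I'm checking a small inconsistency in its position.

Run:
```python
from h import *
def dark(im,uv,r):
    x,y=np.round(uv).astype(int); g=im[y-r:y+r+1,x-r:x+r+1].sum(2).astype(float); w=np.clip(np.median(g)-30-g,0,None)
    yy,xx=np.mgrid[-r:r+1,-r:r+1]; return np.array([x+(w*xx).sum()/w.sum(),y+(w*yy).sum()/w.sum()])
for n in("t5","t6","t7"):
    im=cv2.imread(f"pics/{n}.png")[:,:,::-1]; a=dark(im,proj("top",[.5682,-.2023,.012]),4); print(n,onz("top",a,.012),cv2.contourArea(max((c for c in blobs(mask_plates(im),250,620) if abs(c[:,0,0].mean()-392)<15 and abs(c[:,0,1].mean()-179)<12),key=cv2.contourArea)))
im=cv2.imread("pics/t7.png"); cv2.imwrite("pics/c7.png",cv2.resize(im[150:210,360:420],None,fx=8,fy=8))
```

```text
t5 [ 0.5685 -0.2029  0.012 ] 459.0
t6 [ 0.5685 -0.203   0.012 ] 460.0
t7 [ 0.5685 -0.203   0.012 ] 404.5
```

View pics/c7.png

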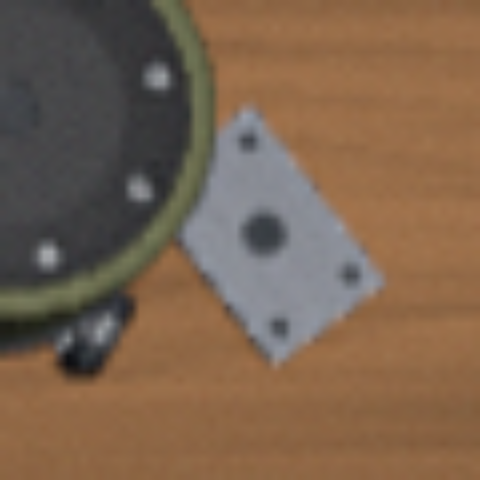

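Only a corner was hidden by the arm flange (crop 190,180), and the hole centre hasn't moved. Gripping plate 5.

>>> play_rows --pt "0 0 0 0 0 0.022 0.7" --pt "0 0 0 0 0 0.022 0.7" --pt "0 0 0 0 0 0.018 0.7" --pt "0 0 0 0 0 0 0.7" --pt "0 0 0 0 0 0 0.7" --pt "0 0 0 0 0 0 0.3" --pt "0 0 0 0 0 0 -0.3" --pt "0 0 0 0 0 0 -0.3" --pt "0 0 0 0 0 0 -0.3" --pt "0 0 0 0 0 0 -0.3" --pt "0 0 0 0 0 0 -0.3" --pt "0 0 0 0 0 0 -0.3" --newtons 50

```text
clock: 43.1
ee_pos: [0.5708, -0.2044, 0.0088]
tool_rot: [0.001, -0.314, 0.949, -0.001]
contact_force: [-1.8, 1.8, 5.5]
grip_width: 0.534
grasp_force: 50.2
```

>>> play_rows --pt "0 0 0 0 0 0 -0.3"

```text
clock: 43.18
ee_pos: [0.5708, -0.2044, 0.0088]
tool_rot: [0.001, -0.314, 0.949, -0.001]
contact_force: [-2.2, 1.0, 5.8]
grip_width: 0.536
grasp_force: 50.2
```

>>> play_rows --pt "0 0 0 0 0 -0.03 -0.3" --pt "0 0 0 0 0 -0.03 -0.3" --pt "0 0 0 0 0 -0.03 -0.3" --pt "0 0 0 0 0 -0.03 -0.3" --pt "0 0 0 0 0 -0.01 -0.3" --pt "0 0 0 0 0 0 -0.3" --pt "0 0 0 0 0 0 -0.3" --pt "0 0 0 0 0 0 -0.3" --pt "0 0 0 0 0 0 -0.3" --pt "0 0 0 0 0 0 -0.3" --pt "0 0 0 0 0 0 -0.3"

```text
clock: 44.1
ee_pos: [0.5692, -0.2042, 0.1346]
tool_rot: [-0.001, -0.314, 0.949, 0.0]
contact_force: [-0.2, -0.0, -3.6]
grip_width: 0.526
grasp_force: 51.6
```

Run:
```python
from h import *
p,f,s=pose(); print(p,np.degrees(f),s["grip_width"])
plan(.7083,.0399,.13,-4.5)
```

```text
[ 0.5692 -0.2042  0.1346] -143.41363965967398 0.5257183959663395
turn 0.717 (n>=6) shift -119.5 254.2 4.6 mm (n>=7) phi -184.5 j6 -1.71
```

>>> play_rows --pt "0 0 0.1024 0 0 0 -0.3" --pt "0 0 0.1024 0 0 0 -0.3" --pt "0 0 0.1024 0 0 0 -0.3" --pt "0 0 0.1024 0 0 0 -0.3" --pt "0 0 0.1024 0 0 0 -0.3" --pt "0 0 0.1024 0 0 0 -0.3" --pt "0 0 0.1024 0 0 0 -0.3" --pt "0 0 0 -0.015 0.0318 0 -0.3" --pt "0 0 0 -0.015 0.0318 0 -0.3" --pt "0 0 0 -0.015 0.0318 0 -0.3" --pt "0 0 0 -0.015 0.0318 0 -0.3" --pt "0 0 0 -0.015 0.0318 0 -0.3"

```text
clock: 45.1
ee_pos: [0.6574, -0.0501, 0.1355]
tool_rot: [-0.0, 0.039, 0.999, -0.0]
contact_force: [0.7, -0.9, -3.6]
grip_width: 0.529
grasp_force: 51.8
```

>>> play_rows --pt "0 0 0 -0.015 0.0318 0 -0.3" --pt "0 0 0 -0.015 0.0318 0 -0.3" --pt "0 0 0 -0.015 0.0318 0 -0.3" --pt "0 0 0 0 0 0.025 -0.3" --pt "0 0 0 0 0 0.025 -0.3" --pt "0 0 0 0 0 0 -0.3" --pt "0 0 0 0 0 0 -0.3" --pt "0 0 0 0 0 0 -0.3" --pt "0 0 0 0 0 0 -0.3" --pt "0 0 0 0 0 0 -0.3" --pt "0 0 0 0 0 0 -0.3"

```text
clock: 46.02
ee_pos: [0.71, 0.0397, 0.0882]
tool_rot: [0.002, 0.039, 0.999, 0.0]
contact_force: [-0.2, -0.8, -0.1]
grip_width: 0.352
grasp_force: 0.0
```

Run:
```python
from h import *
p,f,s=pose(); print(p,np.degrees(f),s["grip_width"],s["contact_force"])
plan(.7091,.0399,.0718,-4.5)
```

```text
[0.71   0.0397 0.0882] 175.4937237586334 0.3518209540514724 [-0.2016 -0.8241 -0.0962]
turn -0.000 (n>=1) shift 0.9 0.1 16.4 mm (n>=1) phi 175.5 j6 4.58
```

The plate slipped from the grip. Backing off to look.

>>> play_rows --pt "0 0 0 0 0 -0.035 -0.3" --pt "0 0 0 0 0 -0.035 0.3" --pt "0 0 0 0.015 -0.0318 0 0.7" --pt "0 0 0 0.015 -0.0318 0 0.7" --pt "0 0 0 0.015 -0.0318 0 0.7" --pt "0 0 0 0.015 -0.0318 0 0.7" --pt "0 0 0 0.015 -0.0318 0 0.7" --pt "0 0 0 0.015 -0.0318 0 0.7" --pt "0 0 0 0.03 0 0 0.7" --pt "0 0 0 0.03 0 0 0.7" --pt "0 0 0 0 0 0 0.7"

```text
clock: 46.93
ee_pos: [0.5413, -0.1394, 0.1573]
tool_rot: [0.001, 0.04, 0.999, 0.0]
contact_force: [2.2, 0.3, -0.2]
grip_width: 0.85
grasp_force: 0.0
```

Run:
```python
from h import *
p,f,s=pose(); print(p,np.degrees(f))
im=report(); s2=grab("scene"); cv2.imwrite("pics/t9.png",im[:,:,::-1]); cv2.imwrite("pics/s9.png",s2[:,:,::-1])
a=cv2.resize(im[95:165,270:340],(400,400),interpolation=cv2.INTER_CUBIC); x,y=proj("scene",[.707,.042,.04]).astype(int)
b=cv2.resize(s2[y-50:y+30,x-40:x+40],(400,400),interpolation=cv2.INTER_CUBIC)
cv2.imwrite("pics/c9.png",np.hstack([a,b])[:,:,::-1])
```

```text
[ 0.5413 -0.1394  0.1573] 175.41915289109232
plate [0.7263 0.2616] -0.6 [81.8932 81.3794]
cover [ 0.45   -0.0574] 7.064263820648193 (87.6174087524414, 56.34962844848633) [ 0.4503 -0.0573]
```

View pics/c9.png

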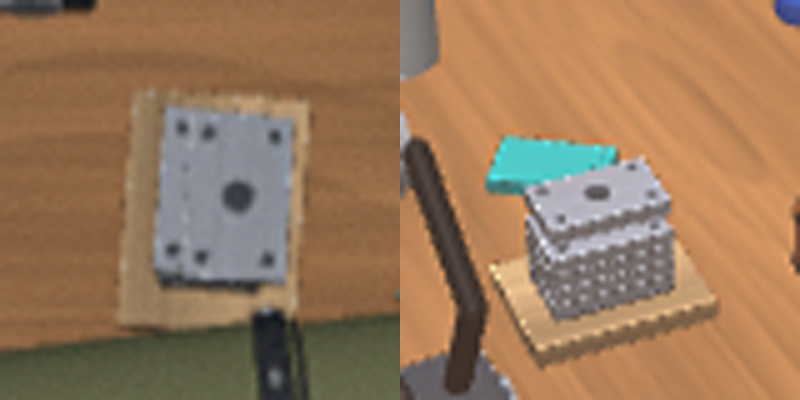

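Plate 5 landed flat on the pile, shifted towards −y: its centre hole is at left-crop (238,197) and its corner holes at (208,132), (275,136), (268,260) and (201,258). I'll regrasp it there with a deeper grip and set it straight.

Run:
```python
from h import *
im=cv2.imread("pics/t9.png")[:,:,::-1]
def dk(cx,cy,r):
    u,v=270+cx*70/400-.5,95+cy*70/400-.5; x,y=round(u),round(v); g=im[y-r:y+r+1,x-r:x+r+1].sum(2).astype(float); w=np.clip(np.median(g)-40-g,0,None)
    yy,xx=np.mgrid[-r:r+1,-r:r+1]; return np.array([x+(w*xx).sum()/w.sum(),y+(w*yy).sum()/w.sum()])
H=[onz("top",dk(*c,3 if i==0 else 2),.075) for i,c in enumerate([(238,197),(208,132),(275,136),(268,260),(201,258)])]
H=np.array(H)[:,:2]; print(H, H[1:].mean(0))
for a,b in((4,1),(3,2)): print(np.degrees(np.arctan2(*(H[b]-H[a])[::-1])),np.linalg.norm(H[b]-H[a]))
c=H[0]-[-.0015,.0019]; print("true",c)
p,f,_=pose(); plan(c[0],c[1],.14,-4.5)
```

```text
[[0.7018 0.028 ]
 [0.7326 0.0419]
 [0.7302 0.0102]
 [0.6707 0.0141]
 [0.6726 0.046 ]] [0.7015 0.0281]
-3.85380517285975 0.06013647322096999
-3.7302231401199792 0.05968874381596929
true [0.7033 0.0261]
turn 0.000 (n>=1) shift -145.4 176.9 17.7 mm (n>=6) phi 175.5 j6 4.60
```

>>> play_rows --pt "0 0 0 -0.0208 0.0253 0 0.7" --pt "0 0 0 -0.0208 0.0253 0 0.7" --pt "0 0 0 -0.0208 0.0253 0 0.7" --pt "0 0 0 -0.0208 0.0253 0 0.7" --pt "0 0 0 -0.0208 0.0253 0 0.7" --pt "0 0 0 -0.0208 0.0253 0 0.7" --pt "0 0 0 -0.0206 0.0251 0 0.7" --pt "0 0 0 0 0 0.025 0.7" --pt "0 0 0 0 0 0.025 0.7" --pt "0 0 0 0 0 0.022 0.7" --pt "0 0 0 0 0 0 0.7" --pt "0 0 0 0 0 0 0.7"

```text
clock: 48.03
ee_pos: [0.7035, 0.0265, 0.0828]
tool_rot: [-0.001, 0.039, 0.999, -0.001]
contact_force: [-0.5, -0.1, 1.9]
grip_width: 0.852
grasp_force: 0.0
```

>>> play_rows --pt "0 0 0 0 0 0 0.7" --pt "0 0 0 0 0 0 0.7" --pt "0 0 0 0 0 0 0.7" --pt "0 0 0 0 0 0 0.7" --pt "0 0 0 0 0 0 0.7"

```text
clock: 48.45
ee_pos: [0.7039, 0.0265, 0.0851]
tool_rot: [0.001, 0.039, 0.999, 0.0]
contact_force: [-1.3, 0.0, -0.7]
grip_width: 0.849
grasp_force: 0.0
```

Run:
```python
from h import *
p,f,s=pose(); print(p,np.degrees(f),s["contact_force"])
plan(.7033,.0261,.068,-4.2)
```

```text
[0.7039 0.0265 0.0851] 175.51599977153543 [-1.2713  0.0286 -0.7488]
turn -0.005 (n>=1) shift 0.5 -0.5 17.1 mm (n>=1) phi 175.8 j6 4.60
```

>>> play_rows --pt "0 0 0 0.0004 -0.0004 0.008 0.7" --pt "0 0 0 0 0 0.008 0.7" --pt "0 0 0 0 0 0 0.7" --pt "0 0 0 0 0 0 0.7" --pt "0 0 0 0 0 0 0.7" --pt "0 0 0 0 0 0 0.7" --pt "0 0 0 0 0 0 0.7" --newtons 60

```text
clock: 49.03
ee_pos: [0.7033, 0.0262, 0.0684]
tool_rot: [0.0, 0.039, 0.999, 0.0]
contact_force: [-0.5, -0.2, -0.5]
grip_width: 0.849
grasp_force: 0.0
```

>>> play_rows --pt "0 0 0 0 0 0 0.3" --pt "0 0 0 0 0 0 0.2" --pt "0 0 0 0 0 0 0.2" --pt "0 0 0 0 0 0 0.2"

```text
clock: 49.37
ee_pos: [0.7031, 0.0261, 0.0681]
tool_rot: [0.0, 0.039, 0.999, -0.0]
contact_force: [0.2, 0.2, 0.2]
grip_width: 0.598
grasp_force: 0.0
```

>>> play_rows --pt "0 0 0 0 0 0 0.1" --pt "0 0 0 0 0 0 -0.3" --pt "0 0 0 0 0 0 -0.3" --pt "0 0 0 0 0 0 -0.3" --pt "0 0 0 0 0 0 -0.3" --pt "0 0 0 0 0 0 -0.3" --pt "0 0 0 0 0 0 -0.3"

```text
clock: 49.95
ee_pos: [0.7033, 0.026, 0.0687]
tool_rot: [0.0, 0.039, 0.999, -0.0]
contact_force: [-1.4, -0.2, 5.8]
grip_width: 0.555
grasp_force: 61.4
```

>>> play_rows --pt "0 0 0 0 0 -0.005 -0.3" --pt "0 0 0 -0.002 0.007 -0.001 -0.3" --pt "0 0 0 -0.0019 0.0073 0 -0.3" --pt "0 0 0 0 0 0 -0.3" --pt "0 0 0 0 0 0 -0.3" --pt "0 0 0 0 0 0 -0.3" --pt "0 0 0 0 0 0 -0.3" --pt "0 0 0 0 0 0 -0.3" --pt "0 0 0 0 0 0 -0.3"

```text
clock: 50.7
ee_pos: [0.708, 0.0399, 0.074]
tool_rot: [-0.0, 0.039, 0.999, -0.0]
contact_force: [-0.8, 0.7, -4.1]
grip_width: 0.556
grasp_force: 62.2
```

Run:
```python
from h import *
p,f,s=pose(); print(p,np.degrees(f),s["contact_force"],s["grip_width"],s["grasp_force"])
plan(.7083,.0399,.0687,-4.5)
```

```text
[0.708  0.0399 0.074 ] 175.50310181530529 [-0.7638  0.7075 -4.076 ] 0.5558143281339987 62.20147132873535
turn 0.000 (n>=1) shift -0.3 0.0 5.3 mm (n>=1) phi 175.5 j6 4.58
```

>>> play_rows --pt "0 0 0 -0.0003 0 0.003 -0.3" --pt "0 0 0 0 0 0.0028 -0.3" --pt "0 0 0 0 0 0 -0.3" --pt "0 0 0 0 0 0 -0.3" --pt "0 0 0 0 0 0 -0.3" --pt "0 0 0 0 0 0 -0.3"

```text
clock: 51.2
ee_pos: [0.7087, 0.04, 0.0688]
tool_rot: [0.0, 0.039, 0.999, -0.0]
contact_force: [-0.6, -1.0, 0.7]
grip_width: 0.55
grasp_force: 62.7
```

>>> play_rows --pt "0 0 0 0 0 0 0.3" --pt "0 0 0 0 0 0 0.5" --pt "0 0 0 0 0 0 0.5" --pt "0 0 0 0 0 0 0.5" --pt "0 0 0 0 0 -0.03 0.6" --pt "0 0 0 0 0 -0.04 0.8" --pt "0 0 0 0 0 0 0.8" --pt "0 0 0 0.031 -0.0149 0 0.8" --pt "0 0 0 0.031 -0.0149 0 0.8" --pt "0 0 0 0.031 -0.0149 0 0.8" --pt "0 0 0 0.031 -0.0149 0 0.8" --pt "0 0 0 0.031 -0.0149 0 0.8"

```text
clock: 52.2
ee_pos: [0.5468, -0.0226, 0.1383]
tool_rot: [0.0, 0.039, 0.999, -0.0]
contact_force: [-0.1, -0.3, 1.7]
grip_width: 0.899
grasp_force: 0.0
```

>>> play_rows --pt "0 0 0 0.031 -0.0149 0 0.8" --pt "0 0 0 0.031 -0.0149 0 0.8" --pt "0 0 0 0.031 -0.0149 0 0.8" --pt "0 0 -0.1 0 0 0.02 0.8" --pt "0 0 -0.1 0 0 0.02 0.8" --pt "0 0 0 0 0 0.025 0.8" --pt "0 0 0 0 0 0.025 0.8" --pt "0 0 0 0 0 0 0.8" --pt "0 0 0 0 0 0 0.8" --pt "0 0 0 0 0 0 0.8" --pt "0 0 0 0 0 0 0.8" --pt "0 0 0 0 0 0 0.8"

```text
clock: 53.2
ee_pos: [0.4529, -0.0592, 0.0499]
tool_rot: [0.001, -0.061, 0.998, 0.0]
contact_force: [0.4, -0.4, -0.1]
grip_width: 0.9
grasp_force: 0.0
```

Run:
```python
from h import *
p,f,s=pose(); print(p,np.degrees(f))
im=report(.075); s2=grab("scene"); cv2.imwrite("pics/t10.png",im[:,:,::-1]); cv2.imwrite("pics/s10.png",s2[:,:,::-1])
a=cv2.resize(im[95:165,270:340],(400,400),interpolation=cv2.INTER_CUBIC); x,y=proj("scene",[.707,.042,.04]).astype(int)
b=cv2.resize(s2[y-40:y+30,x-35:x+35],(400,400),interpolation=cv2.INTER_CUBIC)
cv2.imwrite("pics/c10.png",np.hstack([a,b])[:,:,::-1])
plan(.4517,-.0592,.005,7)
```

```text
[ 0.4529 -0.0592  0.0499] -173.0168137467321
plate [0.707  0.0414] -4.7 [80.6883 52.2403]
plate [0.7122 0.2479] -0.6 [77.6811 77.1583]
cover [0.6943 0.0402] -4.528656005859375 (118.96139526367188, 89.7420654296875) [0.7061 0.0423]
turn -0.000 (n>=1) shift 0.8 0.1 44.3 mm (n>=2) phi -173.0 j6 -1.32
```

View pics/c10.png

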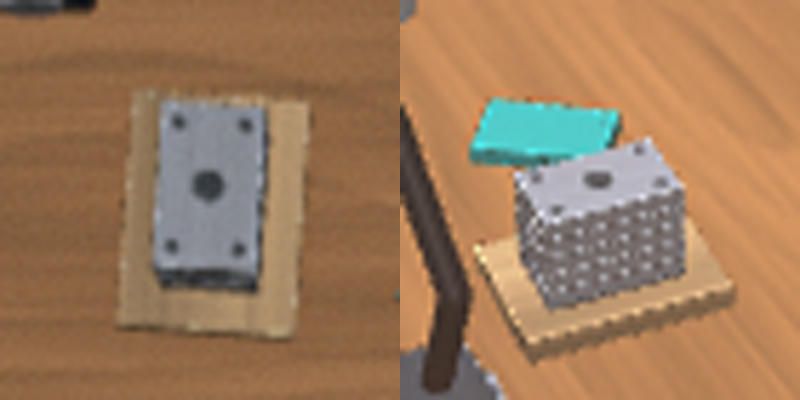

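All five plates are flush on the pad (crops (210,185) and (600,230)). Now the cover.

>>> play_rows --pt "0 0 0 0.0004 0 0.022 0.8" --pt "0 0 0 0 0 0.0225 0.8" --pt "0 0 0 0 0 0 0.8" --pt "0 0 0 0 0 0 0.8" --pt "0 0 0 0 0 0 0.8" --pt "0 0 0 0 0 0 0.5" --pt "0 0 0 0 0 0 0.4" --pt "0 0 0 0 0 0 0.4" --newtons 60

```text
clock: 53.97
ee_pos: [0.4521, -0.0593, 0.0047]
tool_rot: [0.001, -0.061, 0.998, 0.0]
contact_force: [-0.2, 0.0, -0.3]
grip_width: 0.701
grasp_force: 0.0
```

>>> play_rows --pt "0 0 0 0 0 0 0.2" --pt "0 0 0 0 0 0 -0.2" --pt "0 0 0 0 0 0 -0.2" --pt "0 0 0 0 0 0 -0.2" --pt "0 0 0 0 0 0 -0.2" --pt "0 0 0 0 0 0 -0.2" --pt "0 0 0 0 0 0 -0.2"

```text
clock: 54.55
ee_pos: [0.4523, -0.0595, 0.0052]
tool_rot: [0.001, -0.061, 0.998, -0.0]
contact_force: [-1.4, 0.6, 6.1]
grip_width: 0.618
grasp_force: 61.6
```

>>> play_rows --pt "0 0 0 0 0 -0.03 -0.2" --pt "0 0 0 0 0 -0.03 -0.2" --pt "0 0 0 0 0 -0.03 -0.2" --pt "0 0 0 0 0 -0.03 -0.2" --pt "0 0 0 0 0 -0.02 -0.2" --pt "0 0 0 0 0 0 -0.2" --pt "0 0 0 0 0 0 -0.2" --pt "0 0 0 0 0 0 -0.2" --pt "0 0 0 0 0 0 -0.2" --pt "0 0 0 0 0 0 -0.2"

```text
clock: 55.38
ee_pos: [0.4509, -0.0595, 0.1426]
tool_rot: [-0.001, -0.061, 0.998, -0.0]
contact_force: [0.1, -0.6, -0.1]
grip_width: 0.625
grasp_force: 63.0
```

Run:
```python
from h import *
p,f,s=pose(); print(p,np.degrees(f),s["grip_width"])
plan(.7084,.0398,.14,-4.5)
```

```text
[ 0.4509 -0.0595  0.1426] -173.02399724811434 0.6252010489380765
turn 0.200 (n>=2) shift -248.9 119.2 2.6 mm (n>=7) phi -184.5 j6 -1.71
```

>>> play_rows --pt "0 0 0.1 0 0 0 -0.2" --pt "0 0 0.1 0 0 0 -0.2" --pt "0 0 0 -0.0312 0.0149 0 -0.2" --pt "0 0 0 -0.0312 0.0149 0 -0.2" --pt "0 0 0 -0.0312 0.0149 0 -0.2" --pt "0 0 0 -0.0312 0.0149 0 -0.2" --pt "0 0 0 -0.0312 0.0149 0 -0.2" --pt "0 0 0 -0.0312 0.0149 0 -0.2" --pt "0 0 0 -0.0312 0.0149 0 -0.2" --pt "0 0 0 -0.0312 0.0149 0 -0.2" --pt "0 0 0 0 0 0 -0.2" --pt "0 0 0 0 0 0.02 -0.2"

```text
clock: 56.38
ee_pos: [0.712, 0.0404, 0.1235]
tool_rot: [0.0, 0.039, 0.999, -0.001]
contact_force: [-0.4, -0.6, 2.2]
grip_width: 0.622
grasp_force: 63.0
```

>>> play_rows --pt "0 0 0 0 0 0.02 -0.2" --pt "0 0 0 0 0 0.01 -0.2" --pt "0 0 0 0 0 0 -0.2" --pt "0 0 0 0 0 0 -0.2" --pt "0 0 0 0 0 0 -0.2" --pt "0 0 0 0 0 0 -0.2" --pt "0 0 0 0 0 0 -0.2" --pt "0 0 0 0 0 0 -0.2"

```text
clock: 57.05
ee_pos: [0.71, 0.04, 0.0949]
tool_rot: [0.001, 0.039, 0.999, 0.0]
contact_force: [0.4, 0.5, -0.6]
grip_width: 0.618
grasp_force: 63.0
```

Run:
```python
from h import *
p,f,s=pose(); print(p,np.degrees(f),s["grip_width"],s["contact_force"])
plan(.7090,.0398,.0802,-4.5)
```

```text
[0.71   0.04   0.0949] 175.52160633541405 0.617866995000715 [ 0.4065  0.4514 -0.5728]
turn 0.000 (n>=1) shift 0.9 -0.2 14.7 mm (n>=1) phi 175.5 j6 4.58
```

>>> play_rows --pt "0 0 0 0.0003 -0.0002 0.006 -0.2" --pt "0 0 0 0 0 0.0055 -0.2" --pt "0 0 0 0 0 0 -0.2" --pt "0 0 0 0 0 0 -0.2" --pt "0 0 0 0 0 0 -0.2" --pt "0 0 0 0 0 0 -0.2"

```text
clock: 57.55
ee_pos: [0.7093, 0.0397, 0.0822]
tool_rot: [-0.0, 0.039, 0.999, -0.0]
contact_force: [-1.0, 0.2, -0.6]
grip_width: 0.623
grasp_force: 63.0
```

>>> play_rows --pt "0 0 0 0 0 0.0015 -0.2" --pt "0 0 0 0 0 0 -0.2" --pt "0 0 0 0 0 0 -0.2"

```text
clock: 57.8
ee_pos: [0.7092, 0.0397, 0.0806]
tool_rot: [-0.0, 0.039, 0.999, -0.0]
contact_force: [-0.1, -0.3, -0.5]
grip_width: 0.622
grasp_force: 63.0
```

>>> play_rows --pt "0 0 0 0 0 0.0015 -0.2" --pt "0 0 0 0 0 0 -0.2" --pt "0 0 0 0 0 0 -0.2"

```text
clock: 58.05
ee_pos: [0.7095, 0.0397, 0.0804]
tool_rot: [0.001, 0.039, 0.999, -0.0]
contact_force: [-2.0, 0.3, 4.9]
grip_width: 0.623
grasp_force: 63.7
```

>>> play_rows --pt "0 0 0 0 0 -0.001 0.4" --pt "0 0 0 0 0 0 0.6" --pt "0 0 0 0 0 0 0.6" --pt "0 0 0 0 0 0 0.6" --pt "0 0 0 0 0 -0.03 0.7" --pt "0 0 0 0 0 -0.04 0.7" --pt "0 0 0 0 0 -0.02 0.7" --pt "0 0 0 0.0133 -0.032 0 0.7" --pt "0 0 0 0.0133 -0.032 0 0.7" --pt "0 0 0 0.0133 -0.032 0 0.7" --pt "0 0 0 0.0133 -0.032 0 0.7" --pt "0 0 0 0.0133 -0.032 0 0.7"

```text
clock: 59.05
ee_pos: [0.6295, -0.1158, 0.17]
tool_rot: [-0.0, 0.039, 0.999, -0.0]
contact_force: [0.4, -0.3, 0.3]
grip_width: 0.85
grasp_force: 0.0
```

Run:
```python
from h import *
p,f,s=pose(); print(p,np.degrees(f))
im=grab("top"); s2=grab("scene"); cv2.imwrite("pics/t11.png",im[:,:,::-1]); cv2.imwrite("pics/s11.png",s2[:,:,::-1])
for r in cover(im,.087): print("cover",r)
t=cv2.imread("pics/t10.png")[:,:,::-1]; s=cv2.imread("pics/s10.png")[:,:,::-1]
# blue base, spool black disc, spindle tip crops
def circ(n,im,mask,box,lo):
    m=np.zeros(mask.shape,np.uint8); x0,y0,x1,y1=box; m[y0:y1,x0:x1]=mask[y0:y1,x0:x1]*255
    for c in blobs(m,lo,3000): mm=cv2.moments(c); print(n,"cen",mm["m10"]/mm["m00"],mm["m01"]/mm["m00"],"enc",cv2.minEnclosingCircle(c),"area",cv2.contourArea(c))
h=hsv(t); circ("top black",t,(t.max(2)<75),(420,170,470,230),50)
blue=((h[...,0]>105)&(h[...,0]<125)&(h[...,1]>120)); m=np.zeros(blue.shape,np.uint8); m[175:225,420:470]=blue[175:225,420:470]*255
c=np.vstack(blobs(m,20,3000)); print("base",rect("top",c,.012))
hs=hsv(s); o=lambda h:((h[...,0]<20)&(h[...,1]>165)&(h[...,2]>170))
circ("top label",t,o(h),(280,168,310,200),10); circ("scene label",s,o(hs),(312,205,340,235),10)
a=cv2.resize(t[175:225,415:465],(400,400),interpolation=cv2.INTER_CUBIC); b=cv2.resize(s[135:185,260:310],(400,400),interpolation=cv2.INTER_CUBIC)
cv2.imwrite("pics/c11.png",np.hstack([a,b])[:,:,::-1])
```

```text
[ 0.6295 -0.1158  0.17  ] 175.5387678383356
top black cen 446.01465201465203 198.47802197802199 enc ((445.86956787109375, 198.56521606445312), 10.45026683807373) area 273.0
base (array([ 0.5095, -0.3463]), 89.5335693359375, (88.29273986816406, 86.00182342529297), array([ 0.5091, -0.3472]))
scene label cen 325.9807692307692 219.14529914529913 enc ((326.0, 219.0), 6.324655532836914) area 78.0
```

View pics/c11.png

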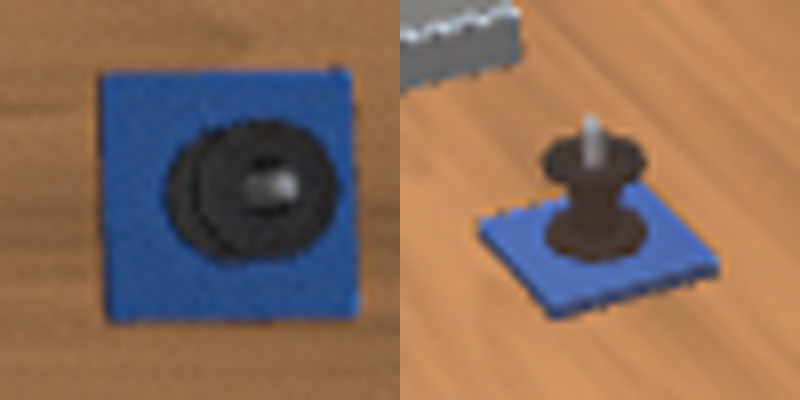

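The cover picture and spool crops: the spindle tip is at left-crop (293,184) and right-crop (191,118), and the top flange centre is about left-crop (267,190). Triangulating and checking the cover.

Run:
```python
from h import *
u=(283.4,149.25); v=(451.1,197.5)
print("tip tri",tri(u,v),"top@.077",onz("top",v,.077)); print("flange@.057",onz("top",(447.9,198.25),.057))
t=cv2.imread("pics/t10.png")[:,:,::-1]; s=cv2.imread("pics/s10.png")[:,:,::-1]
t0=cv2.imread("pics/top0.png")[:,:,::-1]
print("label tri", tri((326,219.1),(295,182.5)), onz("top",(295,182.5),.045))
for nm,im in(("t10",t),("t11",cv2.imread("pics/t11.png")[:,:,::-1])):
    h=hsv(im); b=h[165:202,277:312]; m=((b[...,0]<22)&(b[...,1]>150)&(b[...,2]>150)).astype(np.uint8)*255
    c=blobs(m,20,300); 
    for k in c: e=cv2.minEnclosingCircle(k); w=(e[0][0]+277,e[0][1]+165); print(nm,"label",w,e[1],onz("top",w,.045))
im=cv2.imread("pics/t11.png")[:,:,::-1]; s2=cv2.imread("pics/s11.png")[:,:,::-1]
a=cv2.resize(im[95:165,270:340],(400,400),interpolation=cv2.INTER_CUBIC); x,y=proj("scene",[.707,.042,.04]).astype(int)
b=cv2.resize(s2[y-40:y+30,x-35:x+35],(400,400),interpolation=cv2.INTER_CUBIC)
cv2.imwrite("pics/c12.png",np.hstack([a,b])[:,:,::-1])
```

```text
tip tri (array([ 0.5102, -0.3501,  0.0775]), np.float64(0.0008499308739767704)) top@.077 [ 0.5099 -0.35    0.077 ]
flange@.057 [ 0.5089 -0.3471  0.057 ]
label tri (array([0.5589, 0.0743, 0.0437]), np.float64(0.0037939462767248525)) [0.5572 0.0752 0.045 ]
t10 label (294.375, 181.5) 7.867159843444824 [0.56  0.077 0.045]
```

View pics/c12.png

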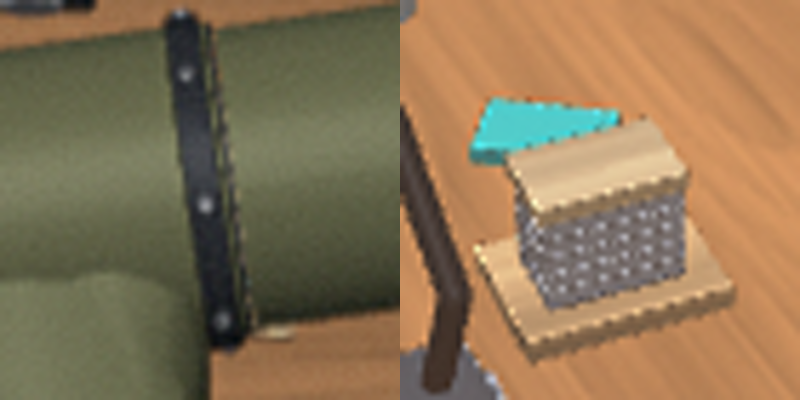

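The cover lies square on the pile (right crop, 600,180). Now the empty spool.

>>> play_rows --pt "0 0 0 0.0125 -0.0302 0 0.8" --pt "0 0 0 0.0125 -0.0302 0 0.8" --pt "0 0 0 0.0125 -0.0302 0 0.8" --pt "0 0 0 0.0125 -0.0302 0 0.8" --pt "0 0 0 0.0125 -0.0302 0 0.8" --pt "0 0 0 0.0125 -0.0302 0 0.8" --pt "0 0 0 0.0125 -0.0302 0 0.8" --pt "0 0 0 0.0125 -0.0302 0 0.8" --pt "0 0 0 0 0 0 0.8" --pt "0 0 0 0 0 0.03 0.8" --pt "0 0 0 0 0 0.03 0.8" --pt "0 0 0 0 0 0 0.8"

```text
clock: 60.15
ee_pos: [0.5093, -0.3456, 0.1029]
tool_rot: [-0.004, 0.04, 0.999, 0.003]
contact_force: [-0.3, 0.6, -3.0]
grip_width: 0.898
grasp_force: 0.0
```

>>> play_rows --pt "0 0 0 0 0 0 0.8" --pt "0 0 0 0 0 0 0.8" --pt "0 0 0 0 0 0 0.8" --pt "0 0 0 0 0 0 0.8" --pt "0 0 0 0 0 0 0.8"

```text
clock: 60.57
ee_pos: [0.5127, -0.3478, 0.1119]
tool_rot: [0.001, 0.039, 0.999, -0.0]
contact_force: [0.1, -0.1, 0.9]
grip_width: 0.899
grasp_force: 0.0
```

Run:
```python
from h import *
p,f,s=pose(); print(p,np.degrees(f))
plan(.5106,-.349,.035,-4.5)
im=report(.087); cv2.imwrite("pics/t13.png",im[:,:,::-1])
for r in cover(im,.087): print(r)
b=hsv(im)[165:202,277:312]; m=((b[...,0]<22)&(b[...,1]>150)&(b[...,2]>150)).astype(np.uint8)*255
for k in blobs(m,20,300): e=cv2.minEnclosingCircle(k); w=(e[0][0]+277,e[0][1]+165); print("label",w,e[1],onz("top",w,.045))
```

```text
[ 0.5127 -0.3478  0.1119] 175.53707088304836
turn 0.001 (n>=1) shift 1.9 -1.4 76.9 mm (n>=2) phi 175.5 j6 5.23
plate [0.7102 0.2446] 44.6 [77.8681 76.9383]
label (294.5, 181.5) 7.905794143676758 [0.56   0.0766 0.045 ]
```

>>> play_rows --pt "0 0 0 0.0014 -0.0014 0.026 0.8" --pt "0 0 0 0 0 0.026 0.8" --pt "0 0 0 0 0 0.025 0.8" --pt "0 0 0 0 0 0 0.8" --pt "0 0 0 0 0 0 0.8" --pt "0 0 0 0 0 0 0.8" --pt "0 0 0 0 0 0 0.4" --pt "0 0 0 0 0 0 -0.3" --pt "0 0 0 0 0 0 -0.3" --pt "0 0 0 0 0 0 -0.3" --pt "0 0 0 0 0 0 -0.3" --pt "0 0 0 0 0 0 -0.3" --newtons 35

```text
clock: 61.62
ee_pos: [0.5115, -0.3495, 0.0355]
tool_rot: [0.001, 0.039, 0.999, -0.001]
contact_force: [-0.2, 1.2, 6.5]
grip_width: 0.556
grasp_force: 36.1
```

>>> play_rows --pt "0 0 0 0 0 0 -0.3" --pt "0 0 0 0 0 0 -0.3" --pt "0 0 0 0 0 0 -0.3"

```text
clock: 61.87
ee_pos: [0.5115, -0.3495, 0.0355]
tool_rot: [0.001, 0.039, 0.999, -0.001]
contact_force: [-0.6, 1.2, 6.0]
grip_width: 0.559
grasp_force: 36.1
```

>>> play_rows --pt "0 0 0 0 0 -0.015 -0.3" --pt "0 0 0 0 0 -0.03 -0.3" --pt "0 0 0 0 0 -0.03 -0.3" --pt "0 0 0 0 0 -0.03 -0.3" --pt "0 0 0 0 0 -0.03 -0.3" --pt "0 0 0 0 0 0 -0.3" --pt "0 0 0 0 0 0 -0.3" --pt "0 0 0 0 0 0 -0.3" --pt "0 0 0 0 0 0 -0.3" --pt "0 0 0 0 0 0 -0.3"

```text
clock: 62.7
ee_pos: [0.5099, -0.3486, 0.1666]
tool_rot: [-0.001, 0.039, 0.999, 0.0]
contact_force: [0.0, 0.5, -0.9]
grip_width: 0.559
grasp_force: 36.5
```

Run:
```python
from h import *
p,f,s=pose(); print(p,np.degrees(f),s["grip_width"],s["grasp_force"],s["contact_force"])
t=cv2.imread("pics/t10.png")[:,:,::-1]; h=hsv(t); m=np.zeros(h.shape[:2],np.uint8); q=(h[...,0]>22)&(h[...,0]<35)&(h[...,1]>110); m[160:225,160:225]=q[160:225,160:225]*255
c=np.vstack(blobs(m,100,5000)); print("bin",rect("top",cv2.convexHull(c),.05))
im=grab("top"); cv2.imwrite("pics/t14.png",im[:,:,::-1]); s2=grab("scene"); cv2.imwrite("pics/s14.png",s2[:,:,::-1])
# spindle: bare now
x,y=proj("scene",[.51,-.35,.06]).astype(int); b=cv2.resize(s2[y-50:y+30,x-50:x+50],(750,600),interpolation=cv2.INTER_CUBIC); cv2.imwrite("pics/c14.png",b[:,:,::-1]); print(x,y)
```

```text
[ 0.5099 -0.3486  0.1666] 175.5203120527025 0.5593082029729404 36.464174799621105 [ 0.0482  0.475  -0.893 ]
bin (array([0.5314, 0.3599]), 14.445572853088379, (112.95806121826172, 109.04051971435547), array([0.5315, 0.3597]))
283 153
```

View pics/c14.png

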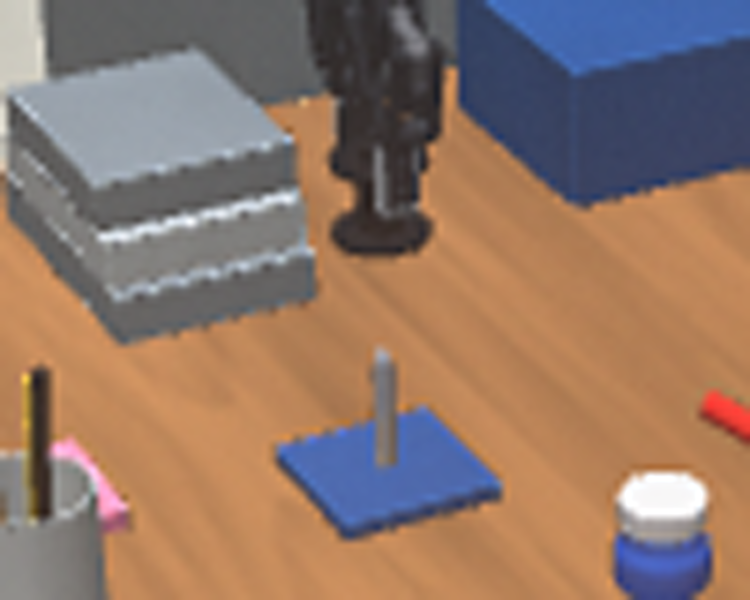

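The empty spool is off (crop 380,220) and the bare spindle has its tip at crop (380,352) and foot at (385,462). Carrying it to the bin.

>>> play_rows --pt "0 0 0 0.0016 0.0353 0 -0.3" --pt "0 0 0 0.0016 0.0353 0 -0.3" --pt "0 0 0 0.0016 0.0353 0 -0.3" --pt "0 0 0 0.0016 0.0353 0 -0.3" --pt "0 0 0 0.0016 0.0353 0 -0.3" --pt "0 0 0 0.0016 0.0353 0 -0.3" --pt "0 0 0 0.0016 0.0353 0 -0.3" --pt "0 0 0 0.0016 0.0353 0 -0.3" --pt "0 0 0 0.0016 0.0353 0 -0.3" --pt "0 0 0 0.0016 0.0353 0 -0.3" --pt "0 0 0 0.0016 0.0353 0 -0.3" --pt "0 0 0 0.0016 0.0353 0 -0.3"

```text
clock: 63.8
ee_pos: [0.524, 0.0766, 0.1681]
tool_rot: [-0.0, 0.039, 0.999, -0.0]
contact_force: [1.6, 0.5, -0.5]
grip_width: 0.56
grasp_force: 36.5
```

>>> play_rows --pt "0 0 0 0.0016 0.0353 0 -0.3" --pt "0 0 0 0.0016 0.0353 0 -0.3" --pt "0 0 0 0.0016 0.0353 0 -0.3" --pt "0 0 0 0.0016 0.0353 0 -0.3" --pt "0 0 0 0.0016 0.0353 0 -0.3" --pt "0 0 0 0.0016 0.0353 0 -0.3" --pt "0 0 0 0.0016 0.0353 0 -0.3" --pt "0 0 0 0.0016 0.0353 0 -0.3" --pt "0 0 0 0 0 0 -0.3" --pt "0 0 0 0 0 0 -0.3" --pt "0 0 0 0 0 0 -0.3" --pt "0 0 0 0 0 0 -0.3"

```text
clock: 64.8
ee_pos: [0.5338, 0.3566, 0.1683]
tool_rot: [0.0, 0.039, 0.999, -0.0]
contact_force: [-0.4, -0.3, -0.6]
grip_width: 0.557
grasp_force: 36.5
```

Run:
```python
from h import *
p,f,s=pose(); print(p,np.degrees(f),s["grip_width"],s["joint_positions"])
plan(.533,.358,.055,-4.5)
im=grab("top"); cv2.imwrite("pics/t15.png",im[:,:,::-1]); s2=grab("scene")
# bare spindle, tip and foot (top view), both views
for nm,q in(("top",im),("scene",s2)):
    x,y=proj(nm,[.51,-.35,.04]).astype(int); h=hsv(q)[y-16:y+17,x-16:x+17]; g=q[y-16:y+17,x-16:x+17]
    m=((h[...,1]<70)&(g.max(2)>70)).astype(np.uint8); ys,xs=np.nonzero(m)
    if nm=="top": print("spindle px",[(a+x-16,b+y-16) for a,b in zip(xs,ys)])
h=hsv(im); blue=((h[...,0]>105)&(h[...,0]<125)&(h[...,1]>120)); m=np.zeros(blue.shape,np.uint8); m[175:225,420:470]=blue[175:225,420:470]*255
print("base",rect("top",cv2.convexHull(np.vstack(blobs(m,20,3000))),.012))
for r in cover(im,.087): print("cover",r)
```

```text
[0.5338 0.3566 0.1683] 175.47857687500806 0.5571241090240028 [ 0.9002  0.1527  0.0908  0.0003 -1.5091 -2.5499]
turn -0.000 (n>=1) shift 0.9 1.4 113.3 mm (n>=3) phi 175.5 j6 4.04
spindle px [(np.int64(440), np.int64(183)), (np.int64(441), np.int64(183)), (np.int64(442), np.int64(183)), (np.int64(443), np.int64(183)), (np.int64(444), np.int64(183)), (np.int64(445), np.int64(183)), (np.int64(447), np.int64(183)), (np.int64(449), np.int64(183)), (np.int64(450), np.int64(183)), (np.int64(451), np.int64(183)), (np.int64(452), np.int64(183)), (np.int64(453), np.int64(183)), (np.int64(454), np.int64(183)), (np.int64(455), np.int64(183)), (np.int64(456), np.int64(183)), (np.int64(457), np.int64(183)), (np.int64(458), np.int64(183)), (np.int64(459), np.int64(193)), (np.int64(459), np.int64(195)), (np.int64(449), np.int64(196)), (np.int64(450), np.int64(196)), (np.int64(459), np.int64(196)), (np.int64(445), np.int64(197)), (np.int64(446), np.int64(197)), (np.int64(447), np.int64(197)), (np.int64(448), np.int64(197)), (np.int64(449), np.int64(197)), (np.int64(450), np.int64(197)), (np.int64(451)
[... 309 characters left out ...]
.int64(449), np.int64(199)), (np.int64(450), np.int64(199)), (np.int64(451), np.int64(199)), (np.int64(459), np.int64(199)), (np.int64(446), np.int64(200)), (np.int64(459), np.int64(200)), (np.int64(459), np.int64(201)), (np.int64(459), np.int64(202)), (np.int64(459), np.int64(203)), (np.int64(459), np.int64(204)), (np.int64(459), np.int64(214))]
base (array([ 0.5092, -0.347 ]), 89.53358459472656, (88.33537292480469, 86.00006866455078), array([ 0.5091, -0.3472]))
cover (array([0.1237, 0.7751]), 1.258846402168274, (231.6749267578125, 118.52237701416016), array([0.106 , 0.8034]))
cover (array([0.4061, 0.8457]), 1.5347623825073242, (82.55520629882812, 65.2346420288086), array([0.3957, 0.8372]))
```

>>> play_rows --pt "0 0 0 0.0004 0.001 0.03 -0.3" --pt "0 0 0 0 0 0.03 -0.3" --pt "0 0 0 0 0 0.03 -0.3" --pt "0 0 0 0 0 0.022 -0.3" --pt "0 0 0 0 0 0 -0.3" --pt "0 0 0 0 0 0 -0.3" --pt "0 0 0 0 0 0 -0.3" --pt "0 0 0 0 0 0 -0.3" --pt "0 0 0 0 0 0 0.3" --pt "0 0 0 0 0 0 0.4" --pt "0 0 0 0 0 0 0.4" --pt "0 0 0 0 0 0 0.4"

```text
clock: 65.9
ee_pos: [0.5335, 0.3586, 0.0567]
tool_rot: [0.0, 0.039, 0.999, 0.0]
contact_force: [-0.1, 0.0, 0.7]
grip_width: 0.699
grasp_force: 0.0
```

>>> play_rows --pt "0 0 0 0 0 -0.03 0.5" --pt "0 0 0 0 0 -0.04 0.7" --pt "0 0 0 0 0 -0.02 0.8" --pt "0 0 0 0 -0.03 0 0.8" --pt "0 0 0 0 -0.03 0 0.8" --pt "0 0 0 0 -0.03 0 0.8" --pt "0 0 0 0 -0.03 0 0.8" --pt "0 0 0 0 -0.03 0 0.8" --pt "0 0 0 0 0 0 0.8" --pt "0 0 0 0 0 0 0.8"

```text
clock: 66.73
ee_pos: [0.5218, 0.2078, 0.1469]
tool_rot: [0.001, 0.04, 0.999, 0.0]
contact_force: [0.9, 0.4, 0.2]
grip_width: 0.9
grasp_force: 0.0
```

Run:
```python
from h import *
p,f,s=pose(); print(p,np.degrees(f))
im=grab("top"); cv2.imwrite("pics/t16.png",im[:,:,::-1]); 
b=im[165:222,165:222]; m=(b.max(2)<70); ys,xs=np.nonzero(m); print("dark in bin",m.sum(),xs.mean()+165,ys.mean()+165)
b=hsv(im)[165:202,277:312]; m=((b[...,0]<22)&(b[...,1]>150)&(b[...,2]>150)).astype(np.uint8)*255
for k in blobs(m,20,300): e=cv2.minEnclosingCircle(k); w=(e[0][0]+277,e[0][1]+165); print("label",w,e[1],onz("top",w,.045))
cv2.imwrite("pics/c16.png",cv2.resize(im[155:225,165:325],(800,350),interpolation=cv2.INTER_CUBIC)[:,:,::-1])
plan(.561,.0750,.012,-4.5)
```

```text
[0.5218 0.2078 0.1469] 175.41451716733684
dark in bin 1178 195.4176570458404 193.34804753820035
label (294.5, 181.5) 7.905794143676758 [0.56   0.0766 0.045 ]
turn -0.001 (n>=1) shift -49.6 -130.2 134.6 mm (n>=5) phi 175.5 j6 4.50
```

View pics/c16.png

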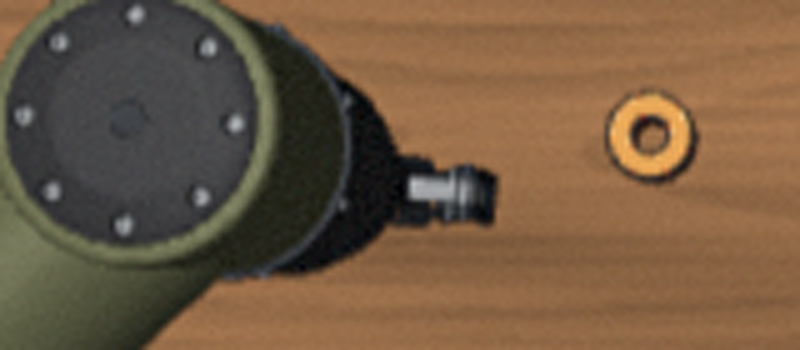

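The full spool's label ring is at crop (651,135), pixel (294.7,181.5). The arm hides the bin for now. Grasping the full spool.

>>> play_rows --pt "0 0 0 -0.01 -0.0261 0 0.8" --pt "0 0 0 -0.01 -0.0261 0 0.8" --pt "0 0 0 -0.01 -0.0261 0 0.8" --pt "0 0 0 -0.01 -0.0261 0 0.8" --pt "0 0 0 -0.01 -0.0261 0 0.8" --pt "0 0 0 0 0 0.03 0.8" --pt "0 0 0 0 0 0.03 0.8" --pt "0 0 0 0 0 0 0.8" --pt "0 0 0 0 0 0 0.8" --pt "0 0 0 0 0 0 0.8" --pt "0 0 0 0 0 0 0.8" --pt "0 0 0 0 0 0 0.8"

```text
clock: 67.78
ee_pos: [0.5623, 0.0757, 0.0884]
tool_rot: [0.001, 0.039, 0.999, 0.0]
contact_force: [-0.1, -0.4, -0.7]
grip_width: 0.901
grasp_force: 0.0
```

Run:
```python
from h import *
p,f,s=pose(); print(p,np.degrees(f))
plan(.5615,.0747,.012,-4.5)
im=grab("top"); cv2.imwrite("pics/t17.png",im[:,:,::-1])
b=im[165:222,165:222]; m=(b.max(2)<62).astype(np.uint8)*255
for c in blobs(m,100,2000): e=cv2.minEnclosingCircle(c); print("dark in bin",cv2.contourArea(c),e,onz("top",(e[0][0]+165,e[0][1]+165),.049))
```

```text
[0.5623 0.0757 0.0884] 175.5708140824953
turn 0.001 (n>=1) shift 0.7 -1.1 76.4 mm (n>=2) phi 175.5 j6 4.50
dark in bin 127.5 ((52.0, 44.5), 12.175895690917969) [0.4833 0.2928 0.049 ]
dark in bin 103.5 ((41.5, 21.0), 11.412812232971191) [0.5492 0.3224 0.049 ]
```

>>> play_rows --pt "0 0 0 0.0003 -0.001 0.026 0.8" --pt "0 0 0 0 0 0.026 0.8" --pt "0 0 0 0 0 0.0235 0.8" --pt "0 0 0 0 0 0 0.8" --pt "0 0 0 0 0 0 0.8" --pt "0 0 0 0 0 0 0.8" --pt "0 0 0 0 0 0 0.8" --pt "0 0 0 0 0 0 0.4" --pt "0 0 0 0 0 0 0.25" --newtons 60

```text
clock: 68.58
ee_pos: [0.5616, 0.0742, 0.0121]
tool_rot: [0.001, 0.039, 0.999, 0.0]
contact_force: [-0.5, -1.1, 0.7]
grip_width: 0.641
grasp_force: 0.0
```

>>> play_rows --pt "0 0 0 0 0 0 0.1" --pt "0 0 0 0 0 0 -0.3" --pt "0 0 0 0 0 0 -0.3" --pt "0 0 0 0 0 0 -0.3" --pt "0 0 0 0 0 0 -0.3" --pt "0 0 0 0 0 0 -0.3" --pt "0 0 0 0 0 0 -0.3"

```text
clock: 69.17
ee_pos: [0.5618, 0.0743, 0.0124]
tool_rot: [0.001, 0.039, 0.999, 0.0]
contact_force: [-2.0, 0.9, 5.9]
grip_width: 0.575
grasp_force: 62.0
```

>>> play_rows --pt "0 0 0 0 0 -0.02 -0.3" --pt "0 0 0 0 0 -0.03 -0.3" --pt "0 0 0 0 0 -0.03 -0.3" --pt "0 0 0 0 0 -0.03 -0.3" --pt "0 0 0 0 0 -0.02 -0.3" --pt "0 0 0 0 0 0 -0.3" --pt "0 0 0 0 0 0 -0.3" --pt "0 0 0 0 0 0 -0.3" --pt "0 0 0 0 0 0 -0.3" --pt "0 0 0 0 0 0 -0.3"

```text
clock: 70.0
ee_pos: [0.5601, 0.0737, 0.1387]
tool_rot: [-0.001, 0.039, 0.999, -0.001]
contact_force: [-0.4, -0.5, -3.9]
grip_width: 0.574
grasp_force: 63.0
```

Run:
```python
from h import *
p,f,s=pose(); print(p,np.degrees(f),s["grip_width"],s["contact_force"],s["ft_torque"])
plan(.5108,-.3492,.14,-4.5)
```

```text
[0.5601 0.0737 0.1387] 175.51540848537854 0.5737976069028908 [-0.4391 -0.4759 -3.8615] [-0.0319 -0.0376 -0.0336]
turn 0.000 (n>=1) shift 16.0 -425.4 -1.3 mm (n>=11) phi 175.5 j6 5.23
```

>>> play_rows --pt "0 0 0 0.0012 -0.0304 0 -0.3" --pt "0 0 0 0.0012 -0.0304 0 -0.3" --pt "0 0 0 0.0012 -0.0304 0 -0.3" --pt "0 0 0 0.0012 -0.0304 0 -0.3" --pt "0 0 0 0.0012 -0.0304 0 -0.3" --pt "0 0 0 0.0012 -0.0304 0 -0.3" --pt "0 0 0 0.0012 -0.0304 0 -0.3" --pt "0 0 0 0.0012 -0.0304 0 -0.3" --pt "0 0 0 0.0012 -0.0304 0 -0.3" --pt "0 0 0 0.0012 -0.0304 0 -0.3" --pt "0 0 0 0.0012 -0.0304 0 -0.3" --pt "0 0 0 0.0012 -0.0304 0 -0.3"

```text
clock: 71.0
ee_pos: [0.5173, -0.29, 0.1396]
tool_rot: [-0.001, 0.039, 0.999, 0.0]
contact_force: [0.9, -0.2, -3.4]
grip_width: 0.573
grasp_force: 63.2
```

>>> play_rows --pt "0 0 0 0.0012 -0.0304 0 -0.3" --pt "0 0 0 0.0012 -0.0302 0 -0.3" --pt "0 0 0 0 0 0 -0.3" --pt "0 0 0 0 0 0 -0.3" --pt "0 0 0 0 0 0.02 -0.3" --pt "0 0 0 0 0 0.015 -0.3" --pt "0 0 0 0 0 0 -0.3" --pt "0 0 0 0 0 0 -0.3" --pt "0 0 0 0 0 0 -0.3" --pt "0 0 0 0 0 0 -0.3" --pt "0 0 0 0 0 0 -0.3" --pt "0 0 0 0 0 0 -0.3"

```text
clock: 72.0
ee_pos: [0.5113, -0.3489, 0.1067]
tool_rot: [0.001, 0.039, 0.999, -0.0]
contact_force: [0.8, 0.5, -2.4]
grip_width: 0.576
grasp_force: 63.5
```

Run:
```python
from h import *
p,f,s=pose(); print(p,np.degrees(f),s["grip_width"],s["contact_force"])
plan(.5108,-.3492,.0244,-4.5)
im=grab("top"); cv2.imwrite("pics/t18.png",im[:,:,::-1]); s2=grab("scene"); cv2.imwrite("pics/s18.png",s2[:,:,::-1])
x,y=proj("scene",[.51,-.35,.06]).astype(int); b=cv2.resize(s2[y-35:y+25,x-30:x+30],(400,400),interpolation=cv2.INTER_CUBIC)
a=cv2.resize(im[160:230,160:230],(400,400),interpolation=cv2.INTER_CUBIC)
cv2.imwrite("pics/c18.png",np.hstack([a,b])[:,:,::-1])
for r in cover(im,.087): print("cover",r)
```

```text
[ 0.5113 -0.3489  0.1067] 175.53361319427162 0.5760905703843774 [ 0.7771  0.4993 -2.3632]
turn 0.001 (n>=1) shift 0.5 -0.4 82.3 mm (n>=3) phi 175.5 j6 5.23
```

View pics/c18.png

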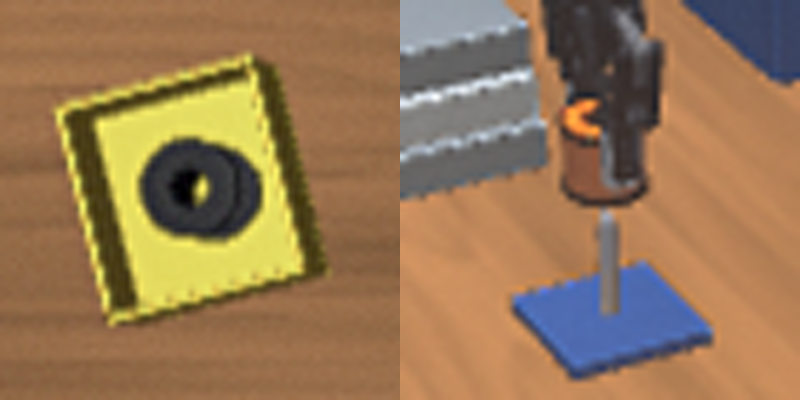

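The empty spool stands in the bin (left crop 200,190), and the full spool is right over the spindle tip (right crop 605,215). Lowering in steps while watching the force.

>>> play_rows --pt "0 0 0 0.0002 -0.0003 0.01 -0.3" --pt "0 0 0 0 0 0.01 -0.3" --pt "0 0 0 0 0 0.006 -0.3" --pt "0 0 0 0 0 0 -0.3" --pt "0 0 0 0 0 0 -0.3" --pt "0 0 0 0 0 0 -0.3"

```text
clock: 72.6
ee_pos: [0.5107, -0.3493, 0.0798]
tool_rot: [-0.0, 0.039, 0.999, -0.0]
contact_force: [-0.4, 0.7, -2.7]
grip_width: 0.576
grasp_force: 63.5
```

>>> play_rows --pt "0 0 0 0 0 0.007 -0.3" --pt "0 0 0 0 0 0.007 -0.3" --pt "0 0 0 0 0 0 -0.3" --pt "0 0 0 0 0 0 -0.3"

```text
clock: 72.93
ee_pos: [0.5102, -0.3489, 0.0648]
tool_rot: [-0.001, 0.039, 0.999, 0.0]
contact_force: [-0.8, -0.8, -1.8]
grip_width: 0.573
grasp_force: 63.4
```

>>> play_rows --pt "0 0 0 0 0 0.012 -0.3" --pt "0 0 0 0 0 0.012 -0.3" --pt "0 0 0 0 0 0.012 -0.3" --pt "0 0 0 0 0 0 -0.3" --pt "0 0 0 0 0 0 -0.3" --pt "0 0 0 0 0 0 -0.3"

```text
clock: 73.43
ee_pos: [0.5108, -0.3493, 0.0298]
tool_rot: [-0.0, 0.039, 0.999, -0.0]
contact_force: [0.0, 0.5, -1.2]
grip_width: 0.575
grasp_force: 63.5
```

>>> play_rows --pt "0 0 0 0 0 0.003 -0.3" --pt "0 0 0 0 0 0 -0.3" --pt "0 0 0 0 0 0.002 -0.3" --pt "0 0 0 0 0 0 -0.3" --pt "0 0 0 0 0 0 -0.3"

```text
clock: 73.85
ee_pos: [0.5107, -0.3492, 0.0248]
tool_rot: [0.0, 0.039, 0.999, -0.0]
contact_force: [0.0, -0.6, -3.1]
grip_width: 0.574
grasp_force: 63.5
```

Seated to within half a millimetre. One last bit down, then release, retreat and look.

>>> play_rows --pt "0 0 0 0 0 0.001 -0.3" --pt "0 0 0 0 0 0 -0.3" --pt "0 0 0 0 0 0 0.2" --pt "0 0 0 0 0 0 0.5" --pt "0 0 0 0 0 0 0.6" --pt "0 0 0 0 0 0 0.6" --pt "0 0 0 0 0 -0.03 0.7" --pt "0 0 0 0 0 -0.04 0.7" --pt "0 0 0 0 0 -0.04 0.7" --pt "0 0 0 0 0 -0.03 0.7"

```text
clock: 74.68
ee_pos: [0.5111, -0.3498, 0.1679]
tool_rot: [0.002, 0.039, 0.999, -0.001]
contact_force: [1.3, -1.2, 0.9]
grip_width: 0.849
grasp_force: 0.0
```

>>> play_rows --pt "0 0 0 0.03 0.02 0 0.7" --pt "0 0 0 0.03 0.02 0 0.7" --pt "0 0 0 0.03 0.02 0 0.7" --pt "0 0 0 0.03 0.02 0 0.7" --pt "0 0 0 0 0 0 0.7" --pt "0 0 0 0 0 0 0.7" --pt "0 0 0 0 0 0 0.7"

```text
clock: 75.27
ee_pos: [0.3977, -0.2601, 0.1645]
tool_rot: [0.001, 0.039, 0.999, -0.0]
contact_force: [0.5, -0.7, 0.3]
grip_width: 0.85
grasp_force: 0.0
```

Run:
```python
from h import *
p,f,s=pose(); print(p,np.degrees(f),s["contact_force"])
im=grab("top"); s2=grab("scene"); cv2.imwrite("pics/t19.png",im[:,:,::-1]); cv2.imwrite("pics/s19.png",s2[:,:,::-1])
x,y=proj("scene",[.51,-.35,.04]).astype(int); b=cv2.resize(s2[y-25:y+25,x-25:x+25],(390,390),interpolation=cv2.INTER_CUBIC)
a=cv2.resize(im[95:165,270:340],(390,390),interpolation=cv2.INTER_CUBIC)
cv2.imwrite("pics/c19.png",np.hstack([a,b])[:,:,::-1])
h=hsv(im); m=((h[...,1]<112)&(h[...,1]>45)&(h[...,2]>115)).astype(np.uint8)*255
for r in cover(im,.087): print("cover/board",r)
```

```text
[ 0.3977 -0.2601  0.1645] 175.54041804972988 [ 0.5104 -0.7303  0.307 ]
```

View pics/c19.png

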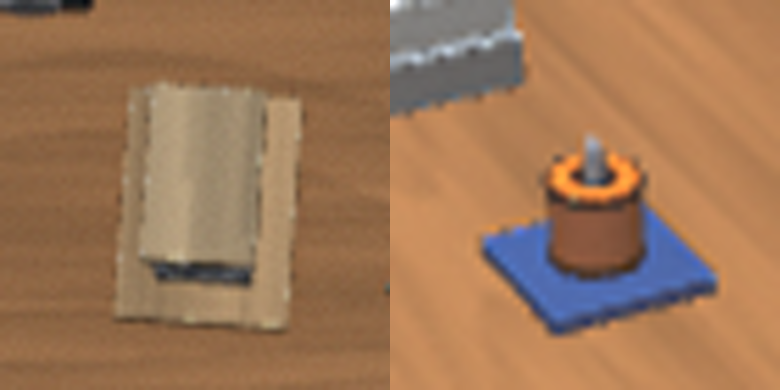

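The cover sits square over the pile (left crop, centre about 202,176), and the full spool is down on the base (right crop 597,215). One numeric check before handing in.

Run:
```python
from h import *
q=[(150,87),(265,92),(255,264),(140,260)]
w=np.array([onz("top",(270+a*70/390-.5,95+b*70/390-.5),.087)[:2] for a,b in q]); print(w,w.mean(0),"pile .7070 .0414")
d=(w[0]-w[3]+w[1]-w[2]); print(np.degrees(np.arctan2(d[1],d[0])),np.linalg.norm(d)/2)
```

```text
[[0.751  0.0675]
 [0.748  0.0114]
 [0.6635 0.0169]
 [0.666  0.0729]] [0.7071 0.0422] pile .7070 .0414
-3.66336488745108 0.08499629609107859
```

```bash
python3 -c "
from rig import manip
print(manip.close_job())"
```

```text
the job is handed in; nothing more can be done
None
```

I handed the job in at about 75 s: five plates in one flush pile on the pad with the plywood cover square on top, the empty spool in the yellow bin, and the full spool down on the spindle base. One plate slipped from the grip over the pile, landed flat on it, and was regripped and set straight.

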